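Refill the cup carousel of a sampler

TASK

Refill the sampler's cup carousel. Turn it (the black knob is there for that) until its empty well faces the loading gap in the guard rail, and with the well there nest all the clean cups from the drying mat, upright and fully home, into one stack in that well; then turn the carousel until the new stack stands centred under the nozzle of the pick-up arm. Do not disturb the bottle and the jar that stand about.

Things in the scene. Friction and masses are not known exactly. Their poses are not given: they have to be found in the camera images.
- cup1: white squat cup, up to six alike (None if absent), 45 g: 32 mm high; upright band of 59 mm diameter (the part to grip) from 14 mm up to the rim; below it a tapered foot, 41 to 50 mm. Mouth 53 mm inside. The foot drops into another cup's mouth until the band's underside rests on that rim: nested cups stand 18 mm apart. Origin: centre of the underside, z up
- cup2: white squat cup, up to six alike (None if absent), 45 g: 32 mm high; upright band of 59 mm diameter (the part to grip) from 14 mm up to the rim; below it a tapered foot, 41 to 50 mm. Mouth 53 mm inside. The foot drops into another cup's mouth until the band's underside rests on that rim: nested cups stand 18 mm apart. Origin: centre of the underside, z up
- cup3: white squat cup, up to six alike (None if absent), 45 g: 32 mm high; upright band of 59 mm diameter (the part to grip) from 14 mm up to the rim; below it a tapered foot, 41 to 50 mm. Mouth 53 mm inside. The foot drops into another cup's mouth until the band's underside rests on that rim: nested cups stand 18 mm apart. Origin: centre of the underside, z up
- cup4: white squat cup, up to six alike (None if absent), 45 g: 32 mm high; upright band of 59 mm diameter (the part to grip) from 14 mm up to the rim; below it a tapered foot, 41 to 50 mm. Mouth 53 mm inside. The foot drops into another cup's mouth until the band's underside rests on that rim: nested cups stand 18 mm apart. Origin: centre of the underside, z up
- cup5: white squat cup, up to six alike (None if absent), 45 g: 32 mm high; upright band of 59 mm diameter (the part to grip) from 14 mm up to the rim; below it a tapered foot, 41 to 50 mm. Mouth 53 mm inside. The foot drops into another cup's mouth until the band's underside rests on that rim: nested cups stand 18 mm apart. Origin: centre of the underside, z up
- cup6: white squat cup, up to six alike (None if absent), 45 g: 32 mm high; upright band of 59 mm diameter (the part to grip) from 14 mm up to the rim; below it a tapered foot, 41 to 50 mm. Mouth 53 mm inside. The foot drops into another cup's mouth until the band's underside rests on that rim: nested cups stand 18 mm apart. Origin: centre of the underside, z up
- well (a point): the carousel's empty well: a collar 65 mm outside, 53 mm inside, 16 mm tall on the grey disc (top 36 mm above the bench). The point is on its axis where a seated cup's underside comes to be, 14 mm below the collar's top; z up. It turns with the carousel, 125 mm from its axis. The other three wells, 90 degrees apart, hold fixed full stacks of cups, 160 mm above the bench at the top
- knob (a point): black bar grip on the carousel's vertical axis, 62 mm long, 16 mm thick, 30 mm tall, its top 180 mm above the bench; the point is on the axis, 12 mm below the top. Pinch it across its 16 mm. It turns with the carousel; x runs along the bar, at right angles to the line from the axis to the empty well
- carousel (a joint): carousel angle in rad, counter-clockwise seen from above, 0 with the empty well at the loading gap, pi or -pi with it at the pick-up point, and so on every 2 pi (no end stops; it starts between 0.9 and 5.4). It turns stiffly (0.35 N m) and stays where it is left
- loading_point (a point): fixed point of the sampler where well lies when the empty well faces the loading gap: the middle of the gap in the steel guard rail (rail 62 mm above the bench, 174 mm from the axis), by the small black mark on the white deck, on the side away from the housing
- pickup_point (a point): fixed point of the sampler straight below the suction nozzle of its pick-up arm, where well lies when that well is at pick-up. Nozzle tip 173 mm above the bench; arm 36 mm wide, 191 to 209 mm above the bench, ending 102 mm from the carousel's axis; white housing behind, 217 mm tall, front face 200 mm from the axis
- mat: dark ribbed drying mat, fixed, 270 x 360 x 4 mm (x, y), origin at the centre of its underside; the cups stand on it
- water_bottle: bystander: clear water bottle, 62 mm diameter, 165 mm tall, origin at the centre of its underside
- jar: bystander: small amber jar, 54 mm diameter, 65 mm tall, origin at the centre of its underside
There are look-alikes about, which are no part of the job. Leave any blue or yellow look-alike of the cup5 alone.

How it is judged (in metres and radians):
On the way, in this order (a step that is already met when the one before it is completed fails the run):
1. the empty well faces the loading gap (horizontal distance between well and loading_point below 0.012 m and velocity of joint carousel between -0.1 and 0.1 rad/s), for 0.2 s.
2. every cup is nested in the well while the well is at the loading gap, and let go (horizontal distance between each of cup1, cup2, cup3, cup4, cup5, cup6 and well below 0.01 m and angle between each of cup1, cup2, cup3, cup4, cup5, cup6's own z axis and vertical below 0.1 rad and (z of cup1 in the frame of well between -0.005 and 0.005 m or z of cup1 in the frame of well between 0.013 and 0.023 m or z of cup1 in the frame of well between 0.031 and 0.041 m or z of cup1 in the frame of well between 0.049 and 0.059 m or z of cup1 in the frame of well between 0.067 and 0.077 m or z of cup1 in the frame of well between 0.085 and 0.095 m) and (z of cup2 in the frame of well between -0.005 and 0.005 m or z of cup2 in the frame of well between 0.013 and 0.023 m or z of cup2 in the frame of well between 0.031 and 0.041 m or z of cup2 in the frame of well between 0.049 and 0.059 m or z of cup2 in the frame of well between 0.067 and 0.077 m or z of cup2 in the frame of well between 0.085 and 0.095 m) and (z of cup3 in the frame of well between -0.005 and 0.005 m or z of cup3 in the frame of well between 0.013 and 0.023 m or z of cup3 in the frame of well between 0.031 and 0.041 m or z of cup3 in the frame of well between 0.049 and 0.059 m or z of cup3 in the frame of well between 0.067 and 0.077 m or z of cup3 in the frame of well between 0.085 and 0.095 m) and (z of cup4 in the frame of well between -0.005 and 0.005 m or z of cup4 in the frame of well between 0.013 and 0.023 m or z of cup4 in the frame of well between 0.031 and 0.041 m or z of cup4 in the frame of well between 0.049 and 0.059 m or z of cup4 in the frame of well between 0.067 and 0.077 m or z of cup4 in the frame of well between 0.085 and 0.095 m) and (z of cup5 in the frame of well between -0.005 and 0.005 m or z of cup5 in the frame of well between 0.013 and 0.023 m or z of cup5 in the frame of well between 0.031 and 0.041 m or z of cup5 in the frame of well between 0.049 and 0.059 m or z of cup5 in the frame of well between 0.067 and 0.077 m or z of cup5 in the frame of well between 0.085 and 0.095 m) and (z of cup6 in the frame of well between -0.005 and 0.005 m or z of cup6 in the frame of well between 0.013 and 0.023 m or z of cup6 in the frame of well between 0.031 and 0.041 m or z of cup6 in the frame of well between 0.049 and 0.059 m or z of cup6 in the frame of well between 0.067 and 0.077 m or z of cup6 in the frame of well between 0.085 and 0.095 m) and horizontal distance between well and loading_point below 0.018 m and contact force between the fingers and cup1 below 0.3 N and contact force between the fingers and cup2 below 0.3 N and contact force between the fingers and cup3 below 0.3 N and contact force between the fingers and cup4 below 0.3 N and contact force between the fingers and cup5 below 0.3 N and contact force between the fingers and cup6 below 0.3 N), for 0.2 s.
At the end, for the whole second after the job is handed in: All cups that are present stand in one nested stack in the well: each upright (within 0.10 rad), its axis within 10 mm of the well's, its height within 5 mm of a fully nested place (18 mm steps); the well is within 10 mm of the pick-up point, and all is at rest (horizontal distance between each of cup1, cup2, cup3, cup4, cup5, cup6 and well below 0.01 m and angle between each of cup1, cup2, cup3, cup4, cup5, cup6's own z axis and vertical below 0.1 rad and (z of cup1 in the frame of well between -0.005 and 0.005 m or z of cup1 in the frame of well between 0.013 and 0.023 m or z of cup1 in the frame of well between 0.031 and 0.041 m or z of cup1 in the frame of well between 0.049 and 0.059 m or z of cup1 in the frame of well between 0.067 and 0.077 m or z of cup1 in the frame of well between 0.085 and 0.095 m) and (z of cup2 in the frame of well between -0.005 and 0.005 m or z of cup2 in the frame of well between 0.013 and 0.023 m or z of cup2 in the frame of well between 0.031 and 0.041 m or z of cup2 in the frame of well between 0.049 and 0.059 m or z of cup2 in the frame of well between 0.067 and 0.077 m or z of cup2 in the frame of well between 0.085 and 0.095 m) and (z of cup3 in the frame of well between -0.005 and 0.005 m or z of cup3 in the frame of well between 0.013 and 0.023 m or z of cup3 in the frame of well between 0.031 and 0.041 m or z of cup3 in the frame of well between 0.049 and 0.059 m or z of cup3 in the frame of well between 0.067 and 0.077 m or z of cup3 in the frame of well between 0.085 and 0.095 m) and (z of cup4 in the frame of well between -0.005 and 0.005 m or z of cup4 in the frame of well between 0.013 and 0.023 m or z of cup4 in the frame of well between 0.031 and 0.041 m or z of cup4 in the frame of well between 0.049 and 0.059 m or z of cup4 in the frame of well between 0.067 and 0.077 m or z of cup4 in the frame of well between 0.085 and 0.095 m) and (z of cup5 in the frame of well between -0.005 and 0.005 m or z of cup5 in the frame of well between 0.013 and 0.023 m or z of cup5 in the frame of well between 0.031 and 0.041 m or z of cup5 in the frame of well between 0.049 and 0.059 m or z of cup5 in the frame of well between 0.067 and 0.077 m or z of cup5 in the frame of well between 0.085 and 0.095 m) and (z of cup6 in the frame of well between -0.005 and 0.005 m or z of cup6 in the frame of well between 0.013 and 0.023 m or z of cup6 in the frame of well between 0.031 and 0.041 m or z of cup6 in the frame of well between 0.049 and 0.059 m or z of cup6 in the frame of well between 0.067 and 0.077 m or z of cup6 in the frame of well between 0.085 and 0.095 m) and linear speed of each of cup1, cup2, cup3, cup4, cup5, cup6 below 0.02 m/s and horizontal distance between well and pickup_point below 0.01 m and velocity of joint carousel between -0.05 and 0.05 rad/s); the robot touches nothing.
It fails at once if the bottle or the jar is pushed more than 30 mm or tipped over (distance of any of water_bottle, jar from where it was at the start of the episode above 0.03 m or angle between any of water_bottle, jar's own z axis and vertical above 0.5 rad).
Of cup1, cup2, cup3, cup4, cup5, cup6 only 4 to 6 are there at a start; the rules pass over those that are not, and their reading is None.
At some moment in a run one of cup1, cup2, cup3, cup4, cup5, cup6 may be knocked a few centimetres aside while the robot is not near it.
Once in a run the grip may slacken for a moment while it holds something.
It also fails if it takes over 210 s, if anything falls off the work surface, if the arm or the gripper's body presses on something with over 40 N, if the wrist force passes 120 N, or if a joint passes its speed limit or range.

ROBOT

A 6-joint arm with a two-finger parallel gripper is mounted at the origin on the work surface. World frame = base frame: x ahead of the robot, y to its left, z up, the work surface at z = 0. Lengths are in m, angles in degrees, forces in N, time in s.
With the tool pointing down it reaches from about 0.35 to 0.875 m from the base axis. Payload 4.2 kg.
Tool frame: the origin (TCP) lies midway between the tips of the shut fingers; the grasp point (between the pads) lies 19 mm behind it; z points along the fingers, y is the line along which they close (so a half turn about z gives the same grasp; the last joint's range is limited). The gripper opens to 87 mm and grips with 3 to 60 N. Pads are 19 mm wide; open, the fingers measure 117 mm over their backs; the gripper's body (75 mm by 190 mm) begins 51 mm behind the grasp point.
Start: joints at [90.161, 22.042, 0.453, 0, -68.411, -14.817], TCP at [0.158, 0.605, 0.223] pointing down, gripper open.
Joint ranges: [-179.83, 179.83], [-69.29, 118.12], [-61.27, 80.66], [-181.25, 117.63], [-171.15, -9.14], [-177.46, 177.46]. Speed limits (degrees/s): [159.86, 159.86, 180, 180, 180, 180].

INTERFACE

Orientations are given as a 3x3 rotation matrix whose columns are the frame's x, y, z axes.
In Python, from station import * gives the robot as it stands. The module is installed in compiled form; this text tells all that it offers.
- The arm moves only by the tool servo_tool, never from a script. Its argument "deltas" is a list of rows, each an object of numbers: "tx", "ty", "tz": the shift along the tool's x, y, z in mm; "ax", "ay", "az": the turn, a rotation vector about the tool's x, y, z in rad; "claw": the finger opening in mm, from 0 to 87. In form: [{"tx": .., "ty": .., "tz": .., "ax": .., "ay": .., "az": .., "claw": ..}, ...]. A call has 1 to 12 rows; each row is the pose to reach, as a shift and turn from the pose commanded when the call began, along the tool's axes at that moment; what a row does not reach only later rows make up. A row lasts 1/12 s, in which the tool goes at most 41.7 mm and 7.16 degrees, less where a joint would pass 70% of its speed; a pose out of reach is approached as far as the arm can. A call with a gripper value outside its range is refused whole. The fingers move at their own pace and stop on an object; the grip force is fixed at half the most. Time passes only in rows, so rows that repeat a pose let the fingers close. It gives the time, the measured TCP pose, the force, the opening and the grip force at its end, in the units of the state.
- sense(): the state, without advancing time (a new reading comes with each control period).
- capture(name): name is "side" or "top" or "wrist"; returns the picture (400x640x3 uint8, blue, green, red); there is no depth.
- calibration(name): a dict with "fx", "fy", "cx", "cy" (pixels), "cam_to_world" (4x4, takes a point from camera to world coordinates); the wrist camera has in their place "hand_eye" (4x4, takes a point from camera to tool coordinates, whose origin is the TCP and whose axes are the flange's). Camera axes: x right, y down, z forward; pixel columns grow to the right and rows downward; lengths in m; the calibration is good to about 2 mm. A picture is of the moment at which its call begins: read the wrist's pose just before it. calibration takes no time and is no camera call.
- finish_job(): hands the job in; it is judged then, once.
Trained networks look in the newest picture that a camera, given by its name, has taken for a name from the list of things; names that differ only in an ending like _2 or _b are one class to them, and where a whole thing is asked for, a point or a joint stands for the part that bears it (a point fixed in the world has none). Each returns a list of dicts, best first, with "confidence" (0 to 1); they miss things now and then, are a little off and sometimes report something else, mostly with a low value. They report only what shows in the picture. A call takes as long as a camera call. They do not tell look-alikes from the thing itself.
- recognise(label, camera): "xyz" ([x, y, z] in m, in the coordinates of the camera as it stood for that picture, good to about 4 mm: the middle of the surface that is visible of it).
- trace(label, camera): "mask" (400x640 bool, what is visible of it).
The state is a dict: "time_s": time; "joints": joint angles; "joint_velocities": joint speeds; "effort": joint torques, N m; "tcp_pos": TCP position; "ee_rot": TCP orientation; "wrist_force": force on the tool from outside, world axes, zero at the start; "moment": the same for the moment, N m; "gripper_width": opening from 0.0 (shut) to 1.0 (fully open); "gripper_force": force on a finger pad.
Only numpy, scipy, OpenCV 4.12 (cv2) and the standard library are available. Lean on these libraries where they do the work, as an engineer would, in place of code of your own. Each camera call takes 0.05 s, during which the arm holds its last target. There are 200 camera calls.

## Working session

There is one attempt and no reset: what is moved stays moved. The work goes in short steps, Python scripts to look and compute and a tool call to move; the robot and the scene stay as the last step left them, time stands still between calls to the robot, and variables do not carry over. Pictures are saved under pics/ and viewed, at most 14 in all, crops included, and the job is handed in when it is done.

Besides the shell and the picture viewer there is one more tool, called as name([rows], argument=value, ...), one row to a line, values as JSON. servo_tool: Moves the arm, as the interface text tells. Its arguments: {"type":"object","properties":{"deltas":{"type":"array","items":{"type":"object","properties":{"tx":{"type":"number"},"ty":{"type":"number"},"tz":{"type":"number"},"ax":{"type":"number"},"ay":{"type":"number"},"az":{"type":"number"},"claw":{"type":"number"}}}}},"required":["deltas"]}

```bash
mkdir -p pics; cat > h.py <<'E'
from station import *
import numpy as np, cv2
def cam2world(c):
    k=calibration(c)
    if c!='wrist': return k, np.array(k['cam_to_world'])
    s=sense(); T=np.eye(4); T[:3,:3]=s['ee_rot']; T[:3,3]=s['tcp_pos']
    return k, T@np.array(k['hand_eye'])
def w(M,p): return (M@np.r_[p,1])[:3]
def px(k,M,P):
    q=np.linalg.inv(M)@np.r_[P,1]; return [k['fx']*q[0]/q[2]+k['cx'],k['fy']*q[1]/q[2]+k['cy']]
def ray(k,M,u,v,z):
    d=M[:3,:3]@np.array([(u-k['cx'])/k['fx'],(v-k['cy'])/k['fy'],1]); o=M[:3,3]
    return o+d*(z-o[2])/d[2]
E
python3 - <<'E'
from h import *
np.set_printoptions(precision=3,suppress=True)
s=sense(); print(s)
for c in ['side','top']:
    k,M=cam2world(c); print(c,k['fx'],M)
    cv2.imwrite(f'pics/{c}0.png',capture(c))
    for l in ['cup1','well','knob','water_bottle','jar','mat','carousel']:
        print(c,l,[(np.round(w(M,d['xyz']),3).tolist(),np.round(px(k,M,w(M,d['xyz'])),0).tolist(),round(d['confidence'],2)) for d in recognise(l,c)])
E
```

```text
{'time_s': 0.0, 'joints': array([ 90.159,  22.091,   0.379,  -0.029, -68.411, -14.816]), 'joint_velocities': array([-0.037, -0.025, -0.043,  0.103,  0.042,  0.023]), 'effort': array([  0.   , -39.067,  18.741,   4.22 ,   0.011,  -0.   ]), 'tcp_pos': array([0.158, 0.604, 0.221]), 'ee_rot': array([[ 0.967, -0.253, -0.   ],
       [-0.253, -0.967, -0.002],
       [ 0.   ,  0.002, -1.   ]]), 'wrist_force': array([-0.46 , -1.251, -0.023]), 'moment': array([ 0.044, -0.01 ,  0.012]), 'gripper_force': 0.0, 'gripper_width': 0.9984845022767049}
side 390.74794120263624 [[ 0.769 -0.493  0.408  0.095]
 [-0.64  -0.578  0.506 -0.665]
 [-0.013 -0.65  -0.76   0.971]
 [ 0.     0.     0.     1.   ]]
side cup1 [([0.489, -0.356, 0.018], [361.0, 291.0], 0.92), ([0.739, -0.392, 0.019], [433.0, 248.0], 0.69), ([0.276, -0.217, 0.012], [266.0, 303.0], 0.68), ([0.481, -0.547, 0.01], [414.0, 350.0], 0.59), ([0.595, -0.348, 0.022], [387.0, 266.0], 0.57), ([0.577, -0.224, 0.019], [352.0, 242.0], 0.56), ([0.552, -0.111, 0.024], [320.0, 222.0], 0.5)]
side well [([0.513, 0.177, 0.037], [256.0, 173.0], 0.79)]
side kn
[... 531 characters left out ...]
 -0.078 -0.997  1.456]
 [ 0.     0.     0.     1.   ]]
top cup1 [([0.6, -0.351, 0.016], [409.0, 183.0], 0.78), ([0.571, -0.235, 0.01], [372.0, 193.0], 0.72), ([0.483, -0.555, 0.01], [475.0, 219.0], 0.7), ([0.551, -0.113, 0.016], [334.0, 200.0], 0.69), ([0.744, -0.4, 0.009], [423.0, 138.0], 0.68), ([0.278, -0.225, 0.01], [371.0, 287.0], 0.66), ([0.485, -0.362, 0.008], [413.0, 220.0], 0.52)]
top well []
top knob [([0.518, 0.209, 0.037], [230.0, 212.0], 0.74)]
top water_bottle [([0.744, -0.102, 0.109], [329.0, 133.0], 0.92)]
top jar [([0.749, -0.286, 0.067], [389.0, 133.0], 0.5)]
top mat [([0.502, -0.236, 0.005], [373.0, 215.0], 0.9)]
top carousel [([0.518, 0.211, 0.038], [229.0, 212.0], 0.95)]
```

View pics/side0.png

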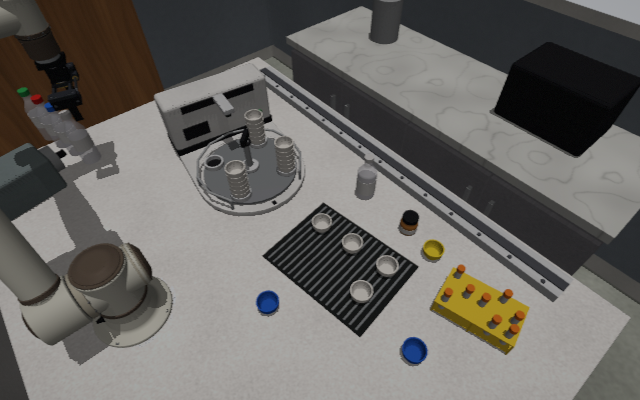

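View pics/top0.png

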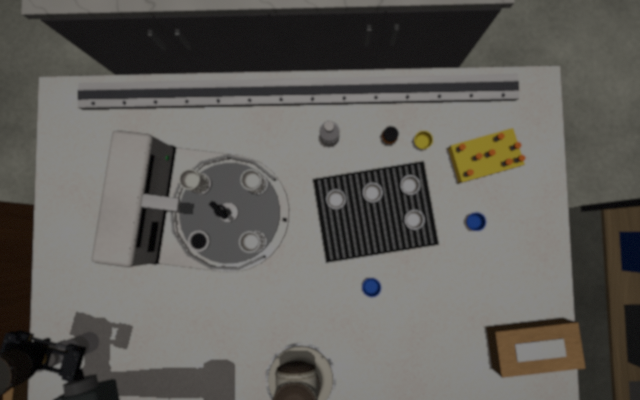

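```bash
python3 - <<'E'
from h import *
np.set_printoptions(precision=3,suppress=True)
im=cv2.imread('pics/top0.png'); k,M=cam2world('top')
A=cv2.resize(im[140:280,150:300],None,fx=3.6,fy=3.6,interpolation=3)[:,:520]
B=cv2.resize(im[130:270,310:440],None,fx=2.1,fy=3.6,interpolation=3)
cv2.imwrite('pics/crop.png',np.hstack([A,B])[:600,:800])
for n,u,v,z in [('hole',198,240,.022),('mark',284.5,218.5,.01),('s1',192,179,.16),('s2',252,180,.16),('s3',251,241,.16),('knob',222,210,.18)]:
    print(n,ray(k,M,u,v,z))
print(calibration('wrist'))
for l in ['knob','well']:
  for c in ['top','side']:
    m=trace(l,c)
    for d in m[:2]: print(l,c,d['mask'].sum(),np.argwhere(d['mask']).mean(0),d['confidence'])
E
```

```text
hole [0.432 0.312 0.022]
mark [0.495 0.043 0.01 ]
s1 [0.607 0.289 0.16 ]
s2 [0.601 0.118 0.16 ]
s3 [0.428 0.121 0.16 ]
knob [0.515 0.198 0.18 ]
{'fx': 309.99083446724427, 'fy': 309.99083446724427, 'cx': 315.51104165228725, 'cy': 200.10283527190026, 'hand_eye': array([[ 0.   , -0.964, -0.265,  0.074],
       [ 1.   ,  0.   ,  0.   ,  0.   ],
       [-0.   , -0.265,  0.964, -0.162],
       [ 0.   ,  0.   ,  0.   ,  1.   ]])}
knob top 8240 [211.262 227.496] 0.68
knob top 21735 [206.929 186.351] 0.48
knob side 5581 [164.691 251.148] 0.6
well top 8369 [211.161 227.729] 0.98
well top 21627 [207.126 186.014] 0.54
well side 5503 [164.726 250.993] 0.76
```

View pics/crop.png

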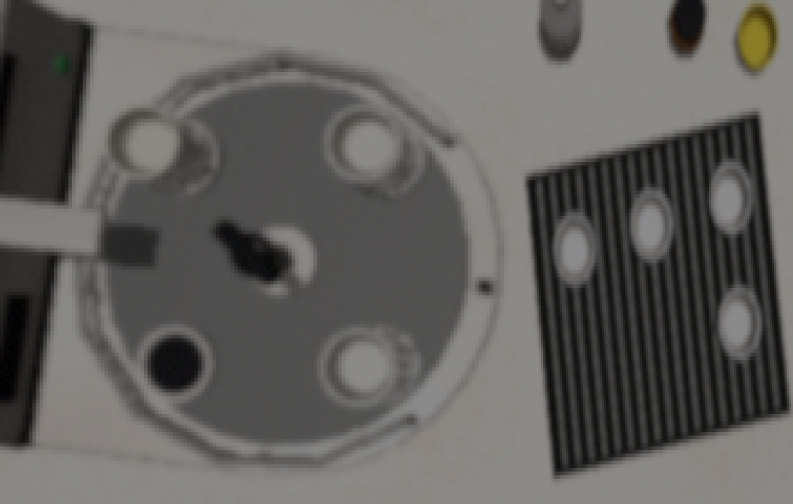

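```bash
cat >> h.py <<'E'
def goto(x,y,z,yaw):
    s=sense(); R=np.array(s['ee_rot']); p=s['tcp_pos']
    c,n=np.cos(np.radians(yaw)),np.sin(np.radians(yaw))
    Rt=np.array([[c,n,0],[n,-c,0],[0,0,-1.]])
    from scipy.spatial.transform import Rotation as Q
    print('tcp',np.round(p,4),'yaw',round(np.degrees(np.arctan2(R[1,0],R[0,0])),2),'t',round(s['time_s'],2),'w',round(s['gripper_width']*87,1),'F',np.round(s['wrist_force'],1))
    print('  d',np.round(R.T@(np.r_[x,y,z]-p)*1000,1),'rot',np.round(Q.from_matrix(R.T@Rt).as_rotvec(),4))
E
python3 -c "
from h import *
goto(.158,.605,.43,-14.65)
goto(.5,.2,.43,-137)
goto(.5,.2,.43,-137)"
```

```text
tcp [0.1581 0.6047 0.2226] yaw -14.66 t 1.0 w 87.0 F [ 0.3 -0.4  0.3]
  d [-2.000e-01 -3.000e-01 -2.074e+02] rot [-0.      0.     -0.0001]
tcp [0.1581 0.6047 0.2226] yaw -14.66 t 1.0 w 87.0 F [ 0.3 -0.4  0.3]
  d [ 433.2  305.  -207.5] rot [-0.      0.      2.1353]
tcp [0.1581 0.6047 0.2226] yaw -14.66 t 1.0 w 87.0 F [ 0.3 -0.4  0.3]
  d [ 433.2  305.  -207.5] rot [-0.      0.      2.1353]
```

servo_tool([
  {"tz": -40},
  {"tz": -80},
  {"tz": -120},
  {"tx": 15,"ty": 10,"tz": -160},
  {"tx": 45,"ty": 30,"tz": -190,"az": 0.1},
  {"tx": 80,"ty": 55,"tz": -207,"az": 0.2},
  {"tx": 110,"ty": 78,"tz": -207,"az": 0.3},
  {"tx": 143,"ty": 101,"tz": -207,"az": 0.4},
  {"tx": 175,"ty": 124,"tz": -207,"az": 0.52},
  {"tx": 208,"ty": 147,"tz": -207,"az": 0.64},
  {"tx": 240,"ty": 170,"tz": -207,"az": 0.76},
  {"tx": 273,"ty": 193,"tz": -207,"az": 0.88},
])

```text
schema error: expected keys tx, ty, tz, ax, ay, az, claw
```

```bash
python3 -c "
from h import *
goto(.5,.2,.43,-137)"
```

```text
tcp [0.1581 0.6047 0.2226] yaw -14.66 t 1.0 w 87.0 F [ 0.3 -0.4  0.3]
  d [ 433.2  305.  -207.5] rot [-0.      0.      2.1353]
```

servo_tool([
  {"tx": 0,"ty": 0,"tz": -120,"ax": 0,"ay": 0,"az": 0,"claw": 87},
  {"tx": 0,"ty": 0,"tz": -120,"ax": 0,"ay": 0,"az": 0,"claw": 87},
  {"tx": 0,"ty": 0,"tz": -120,"ax": 0,"ay": 0,"az": 0,"claw": 87},
  {"tx": 433,"ty": 305,"tz": -207,"ax": 0,"ay": 0,"az": 2.1,"claw": 87},
  {"tx": 433,"ty": 305,"tz": -207,"ax": 0,"ay": 0,"az": 2.1,"claw": 87},
  {"tx": 433,"ty": 305,"tz": -207,"ax": 0,"ay": 0,"az": 2.1,"claw": 87},
  {"tx": 433,"ty": 305,"tz": -207,"ax": 0,"ay": 0,"az": 2.1,"claw": 87},
  {"tx": 433,"ty": 305,"tz": -207,"ax": 0,"ay": 0,"az": 2.1,"claw": 87},
  {"tx": 433,"ty": 305,"tz": -207,"ax": 0,"ay": 0,"az": 2.1,"claw": 87},
  {"tx": 433,"ty": 305,"tz": -207,"ax": 0,"ay": 0,"az": 2.1,"claw": 87},
  {"tx": 433,"ty": 305,"tz": -207,"ax": 0,"ay": 0,"az": 2.1,"claw": 87},
  {"tx": 433,"ty": 305,"tz": -207,"ax": 0,"ay": 0,"az": 2.1,"claw": 87},
])

```text
time_s: 2.0
tcp_pos: [0.3976, 0.3201, 0.4041]
ee_rot: [[0.183, -0.983, 0.001], [-0.983, -0.183, 0.001], [-0.001, -0.001, -1.0]]
wrist_force: [1.4, 1.2, 0.2]
gripper_width: 1.004
gripper_force: 0.0
```

```bash
python3 -c "
from h import *
goto(.5,.2,.43,-137)"
```

```text
tcp [0.3976 0.3201 0.4041] yaw -79.44 t 2.0 w 87.3 F [1.4 1.2 0.2]
  d [136.8 -78.7 -25.9] rot [-3.0000e-04  1.0000e-03  1.0046e+00]
```

servo_tool([
  {"tx": 137,"ty": -79,"tz": -26,"ax": 0,"ay": 0,"az": 1.0,"claw": 87},
  {"tx": 137,"ty": -79,"tz": -26,"ax": 0,"ay": 0,"az": 1.0,"claw": 87},
  {"tx": 137,"ty": -79,"tz": -26,"ax": 0,"ay": 0,"az": 1.0,"claw": 87},
  {"tx": 137,"ty": -79,"tz": -26,"ax": 0,"ay": 0,"az": 1.0,"claw": 87},
  {"tx": 137,"ty": -79,"tz": -26,"ax": 0,"ay": 0,"az": 1.0,"claw": 87},
  {"tx": 137,"ty": -79,"tz": -26,"ax": 0,"ay": 0,"az": 1.0,"claw": 87},
  {"tx": 137,"ty": -79,"tz": -26,"ax": 0,"ay": 0,"az": 1.0,"claw": 87},
  {"tx": 137,"ty": -79,"tz": -26,"ax": 0,"ay": 0,"az": 1.0,"claw": 87},
  {"tx": 137,"ty": -79,"tz": -26,"ax": 0,"ay": 0,"az": 1.0,"claw": 87},
  {"tx": 137,"ty": -79,"tz": -26,"ax": 0,"ay": 0,"az": 1.0,"claw": 87},
])

```text
time_s: 2.83
tcp_pos: [0.5003, 0.2023, 0.4294]
ee_rot: [[-0.722, -0.692, 0.0], [-0.692, 0.722, 0.0], [-0.0, -0.0, -1.0]]
wrist_force: [-0.7, -0.4, 0.1]
gripper_width: 0.998
gripper_force: 0.0
```

```bash
python3 - <<'E'
from h import *
np.set_printoptions(precision=4,suppress=True)
goto(.517,.207,.153,-137)
k,M=cam2world('wrist'); np.save('pics/M1.npy',M); im=capture('wrist'); cv2.imwrite('pics/w1.png',im)
for l in ['knob','well','cup1']:
    print(l,[(w(M,d['xyz']),np.round(px(k,M,w(M,d['xyz']))),round(d['confidence'],2)) for d in recognise(l,'wrist')])
E
```

```text
tcp [0.5003 0.2023 0.4294] yaw -136.23 t 2.83 w 86.8 F [-0.7 -0.4  0.1]
  d [-15.3  -8.1 276.4] rot [-0.      0.0002  0.0135]
knob [(array([0.5103, 0.2009, 0.0377]), array([312., 160.]), 0.82)]
well [(array([0.514 , 0.2005, 0.0367]), array([310., 162.]), 0.9)]
cup1 [(array([ 0.5837, -0.234 ,  0.022 ]), array([87.,  7.]), 0.73), (array([ 0.5546, -0.1303,  0.0193]), array([151.,  41.]), 0.72)]
```

View pics/w1.png

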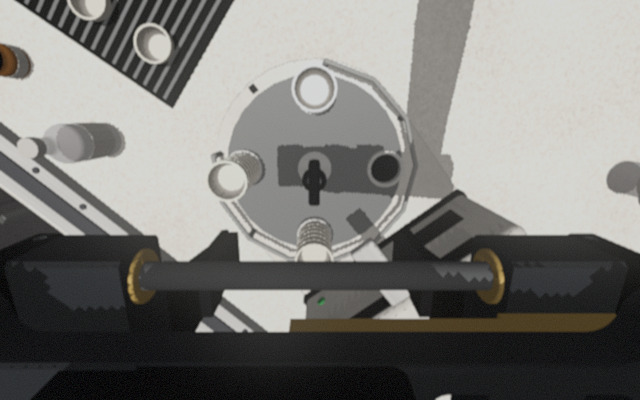

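```bash
python3 - <<'E'
from h import *
np.set_printoptions(precision=4,suppress=True)
k=calibration('wrist'); M=np.load('pics/M1.npy'); im=cv2.imread('pics/w1.png'); g=im.max(2)
def blob(x0,x1,y0,y1,t):
    n,l,st,c=cv2.connectedComponentsWithStats((g[y0:y1,x0:x1]<t).astype('u1')); i=1+st[1:,4].argmax(); return st[i]+[x0,y0,0,0,0],c[i]+[x0,y0],l==i
for r,t in [((295,335,150,212),45),((362,408,145,190),50),((245,262,80,98),90)]:
    s,c,m=blob(*r,t); print(s,c)
for u,v,z in [(314,161,.18),(314,204,.18),(314,90,.16),(228,180,.16),(314,257,.16),(253,89,.01),(384,168,.036)]: print(ray(k,M,u,v,z))
A=cv2.resize(im[130:220,290:420],None,fx=6,fy=6,interpolation=3);cv2.imwrite('pics/w1c.png',A)
E
```

```text
[303 161  23  43 502] [314.0259 181.2191]
[372 156  26  25 502] [384.3028 167.9821]
[250  86   6   6  25] [252.68  88.32]
[0.4931 0.1911 0.18  ]
[0.5361 0.2322 0.18  ]
[0.4276 0.1283 0.16  ]
[0.5992 0.1236 0.16  ]
[0.601  0.2941 0.16  ]
[0.4937 0.0411 0.01  ]
[0.4302 0.305  0.036 ]
```

View pics/w1c.png

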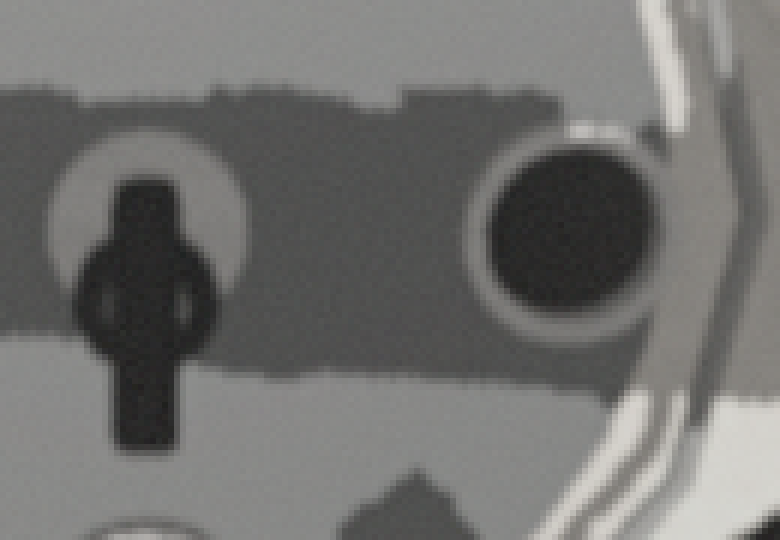

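```bash
python3 - <<'E'
from h import *
goto(.5145,.2115,.155,-136.4)
k=calibration('top');M=np.array(k['cam_to_world'])
for a in [(449,142),(412,418)]:
    p=ray(k,M,150+a[0]/3.6,140+a[1]/3.6,.062);print(p,np.degrees(np.arctan2(p[1]-.2115,p[0]-.5145)))
E
```

```text
tcp [0.5003 0.2024 0.4294] yaw -136.31 t 3.03 w 87.6 F [-0.9  0.2 -0.2]
  d [-16.6  -3.3 274.4] rot [-0.      0.      0.0016]
[0.61328664 0.06579092 0.062     ] -55.86383919328701
[0.38085212 0.09856718 0.062     ] -139.80209792001617
```

servo_tool([
  {"tx": -16.6,"ty": -3.3,"tz": 140,"ax": 0,"ay": 0,"az": 0,"claw": 87},
  {"tx": -16.6,"ty": -3.3,"tz": 140,"ax": 0,"ay": 0,"az": 0,"claw": 87},
  {"tx": -16.6,"ty": -3.3,"tz": 140,"ax": 0,"ay": 0,"az": 0,"claw": 87},
  {"tx": -16.6,"ty": -3.3,"tz": 140,"ax": 0,"ay": 0,"az": 0,"claw": 70},
  {"tx": -16.6,"ty": -3.3,"tz": 210,"ax": 0,"ay": 0,"az": 0,"claw": 60},
  {"tx": -16.6,"ty": -3.3,"tz": 210,"ax": 0,"ay": 0,"az": 0,"claw": 60},
  {"tx": -16.6,"ty": -3.3,"tz": 240,"ax": 0,"ay": 0,"az": 0,"claw": 60},
  {"tx": -16.6,"ty": -3.3,"tz": 260,"ax": 0,"ay": 0,"az": 0,"claw": 60},
  {"tx": -16.6,"ty": -3.3,"tz": 274,"ax": 0,"ay": 0,"az": 0,"claw": 60},
  {"tx": -16.6,"ty": -3.3,"tz": 274,"ax": 0,"ay": 0,"az": 0,"claw": 50},
  {"tx": -16.6,"ty": -3.3,"tz": 274,"ax": 0,"ay": 0,"az": 0,"claw": 30},
])

```text
time_s: 3.95
tcp_pos: [0.5146, 0.2113, 0.1551]
ee_rot: [[-0.724, -0.69, -0.001], [-0.69, 0.724, -0.001], [0.001, -0.0, -1.0]]
wrist_force: [0.3, 0.0, 0.7]
gripper_width: 0.612
gripper_force: 0.0
```

servo_tool([
  {"tx": 0,"ty": 0,"tz": 0,"ax": 0,"ay": 0,"az": 0,"claw": 8},
  {"tx": 0,"ty": 0,"tz": 0,"ax": 0,"ay": 0,"az": 0,"claw": 8},
  {"tx": 0,"ty": 0,"tz": 0,"ax": 0,"ay": 0,"az": 0,"claw": 8},
  {"tx": 0,"ty": 0,"tz": 0,"ax": 0,"ay": 0,"az": 0,"claw": 8},
  {"tx": 0,"ty": 0,"tz": 0,"ax": 0,"ay": 0,"az": 0,"claw": 8},
  {"tx": 0,"ty": 0,"tz": 0,"ax": 0,"ay": 0,"az": 0,"claw": 8},
  {"tx": 0,"ty": 0,"tz": 0,"ax": 0,"ay": 0,"az": 0,"claw": 8},
])

```text
time_s: 4.53
tcp_pos: [0.5141, 0.2122, 0.1558]
ee_rot: [[-0.724, -0.69, -0.0], [-0.69, 0.724, 0.001], [-0.001, 0.001, -1.0]]
wrist_force: [-4.0, 3.0, 3.2]
gripper_width: 0.179
gripper_force: 30.0
```

servo_tool([
  {"tx": 0,"ty": 0,"tz": 0,"ax": 0,"ay": 0,"az": -0.05,"claw": 8},
  {"tx": 0,"ty": 0,"tz": 0,"ax": 0,"ay": 0,"az": -0.14,"claw": 8},
  {"tx": 0,"ty": 0,"tz": 0,"ax": 0,"ay": 0,"az": -0.24,"claw": 8},
  {"tx": 0,"ty": 0,"tz": 0,"ax": 0,"ay": 0,"az": -0.34,"claw": 8},
  {"tx": 0,"ty": 0,"tz": 0,"ax": 0,"ay": 0,"az": -0.44,"claw": 8},
  {"tx": 0,"ty": 0,"tz": 0,"ax": 0,"ay": 0,"az": -0.54,"claw": 8},
  {"tx": 0,"ty": 0,"tz": 0,"ax": 0,"ay": 0,"az": -0.64,"claw": 8},
  {"tx": 0,"ty": 0,"tz": 0,"ax": 0,"ay": 0,"az": -0.74,"claw": 8},
  {"tx": 0,"ty": 0,"tz": 0,"ax": 0,"ay": 0,"az": -0.84,"claw": 8},
  {"tx": 0,"ty": 0,"tz": 0,"ax": 0,"ay": 0,"az": -0.94,"claw": 8},
  {"tx": 0,"ty": 0,"tz": 0,"ax": 0,"ay": 0,"az": -1.04,"claw": 8},
  {"tx": 0,"ty": 0,"tz": 0,"ax": 0,"ay": 0,"az": -1.12,"claw": 8},
])

```text
time_s: 5.53
tcp_pos: [0.516, 0.2117, 0.1558]
ee_rot: [[0.308, -0.951, 0.003], [-0.951, -0.308, 0.001], [-0.0, -0.003, -1.0]]
wrist_force: [2.4, 0.8, -0.8]
gripper_width: 0.179
gripper_force: 30.1
```

servo_tool([
  {"tx": 0,"ty": 0,"tz": 0,"ax": 0,"ay": 0,"az": -0.08,"claw": 8},
  {"tx": 0,"ty": 0,"tz": 0,"ax": 0,"ay": 0,"az": -0.18,"claw": 8},
  {"tx": 0,"ty": 0,"tz": 0,"ax": 0,"ay": 0,"az": -0.28,"claw": 8},
  {"tx": 0,"ty": 0,"tz": 0,"ax": 0,"ay": 0,"az": -0.38,"claw": 8},
  {"tx": 0,"ty": 0,"tz": 0,"ax": 0,"ay": 0,"az": -0.48,"claw": 8},
  {"tx": 0,"ty": 0,"tz": 0,"ax": 0,"ay": 0,"az": -0.58,"claw": 8},
  {"tx": 0,"ty": 0,"tz": 0,"ax": 0,"ay": 0,"az": -0.68,"claw": 8},
  {"tx": 0,"ty": 0,"tz": 0,"ax": 0,"ay": 0,"az": -0.78,"claw": 8},
  {"tx": 0,"ty": 0,"tz": 0,"ax": 0,"ay": 0,"az": -0.88,"claw": 8},
  {"tx": 0,"ty": 0,"tz": 0,"ax": 0,"ay": 0,"az": -0.98,"claw": 8},
  {"tx": 0,"ty": 0,"tz": 0,"ax": 0,"ay": 0,"az": -1.06,"claw": 8},
  {"tx": 0,"ty": 0,"tz": 0,"ax": 0,"ay": 0,"az": -1.12,"claw": 8},
])

```text
time_s: 6.53
tcp_pos: [0.5173, 0.2132, 0.1559]
ee_rot: [[0.99, -0.137, 0.006], [-0.138, -0.99, 0.004], [0.006, -0.005, -1.0]]
wrist_force: [4.3, 3.8, -3.0]
gripper_width: 0.182
gripper_force: 30.2
```

```bash
python3 - <<'E'
from h import *
goto(.5145,.2115,.155,-7.4)
print(sense()['moment'],sense()['joints'])
E
```

```text
tcp [0.5173 0.2132 0.1559] yaw -7.9 t 6.53 w 15.9 F [ 4.3  3.8 -3. ]
  d [-2.6  2.1  0.8] rot [-0.0048 -0.0056 -0.0088]
[ 0.86745552 -1.48956365 -0.4284678 ] [ 3.90139369e+01  1.88276474e+01 -1.47180083e+01  5.33701538e-02
 -5.60375653e+01  4.30536444e+01]
```

servo_tool([
  {"tx": 0,"ty": 0,"tz": 0,"ax": 0,"ay": 0,"az": 0,"claw": 50},
  {"tx": 0,"ty": 0,"tz": 0,"ax": 0,"ay": 0,"az": 0,"claw": 50},
  {"tx": 0,"ty": 0,"tz": 0,"ax": 0,"ay": 0,"az": 0,"claw": 50},
  {"tx": 0,"ty": 0,"tz": -30,"ax": 0,"ay": 0,"az": 0,"claw": 50},
  {"tx": 0,"ty": 0,"tz": -70,"ax": 0,"ay": 0,"az": 0,"claw": 50},
  {"tx": 0,"ty": 0,"tz": -110,"ax": 0,"ay": 0,"az": 0,"claw": 80},
  {"tx": 0,"ty": 40,"tz": -140,"ax": 0,"ay": 0,"az": 0,"claw": 80},
  {"tx": 0,"ty": 75,"tz": -160,"ax": 0,"ay": 0,"az": 0,"claw": 80},
  {"tx": -5,"ty": 110,"tz": -180,"ax": 0,"ay": 0,"az": 0,"claw": 80},
  {"tx": -5,"ty": 145,"tz": -200,"ax": 0,"ay": 0,"az": 0,"claw": 80},
  {"tx": -5,"ty": 180,"tz": -215,"ax": 0,"ay": 0,"az": 0,"claw": 80},
  {"tx": -10,"ty": 215,"tz": -225,"ax": 0,"ay": 0,"az": 0,"claw": 80},
])

```text
time_s: 7.53
tcp_pos: [0.4742, -0.0021, 0.3825]
ee_rot: [[0.99, -0.141, 0.003], [-0.141, -0.99, -0.0], [0.003, -0.0, -1.0]]
wrist_force: [1.1, -0.3, 0.0]
gripper_width: 0.907
gripper_force: 0.0
```

servo_tool([
  {"tx": -5,"ty": 40,"tz": 0,"ax": 0,"ay": 0,"az": -0.06,"claw": 80},
  {"tx": -10,"ty": 80,"tz": 0,"ax": 0,"ay": 0,"az": -0.12,"claw": 80},
  {"tx": -12,"ty": 110,"tz": 0,"ax": 0,"ay": 0,"az": -0.13,"claw": 80},
  {"tx": -12,"ty": 130,"tz": 0,"ax": 0,"ay": 0,"az": -0.13,"claw": 80},
  {"tx": -12,"ty": 130,"tz": 0,"ax": 0,"ay": 0,"az": -0.13,"claw": 80},
  {"tx": -12,"ty": 130,"tz": 0,"ax": 0,"ay": 0,"az": -0.13,"claw": 80},
])

```text
time_s: 8.03
tcp_pos: [0.4437, -0.1281, 0.3802]
ee_rot: [[1.0, -0.014, -0.001], [-0.014, -1.0, 0.0], [-0.001, -0.0, -1.0]]
wrist_force: [-0.1, 0.4, -0.5]
gripper_width: 0.919
gripper_force: 0.0
```

```bash
cat > look.py <<'E'
from h import *
import sys
np.set_printoptions(precision=4,suppress=True)
n=sys.argv[1]
k,M=cam2world('wrist'); np.save(f'pics/M{n}.npy',M); im=capture('wrist'); cv2.imwrite(f'pics/w{n}.png',im)
goto(.5,.09,.3,-7.4)
for d in recognise('cup1','wrist'):
    p=w(M,d['xyz']); q=px(k,M,p)
    u,v=[int(round(x)) for x in q]; print('cup',p,np.round(q),round(d['confidence'],2), im[max(v-3,0):v+4,max(u-3,0):u+4].mean((0,1)).round())
for d in trace('cup1','wrist'):
    m=d['mask']; (cx,cy),r=cv2.minEnclosingCircle(np.argwhere(m)[:,::-1].astype(np.float32)); print('mask',m.sum(),round(cx,1),round(cy,1),round(r,1),'z.036->',ray(k,M,cx,cy,.036),round(d['confidence'],2))
E
python3 look.py 2
```

```text
tcp [ 0.444  -0.1273  0.3802] yaw -0.69 t 8.08 w 80.0 F [-0.6  0.6 -0.4]
  d [  53.4 -218.    80.2] rot [-0.0001  0.0006  0.117 ]
cup [ 0.2771 -0.2305  0.0137] [372. 249.] 0.98 [178. 106.  72.]
cup [ 0.5509 -0.1193  0.0138] [309.  93.] 0.88 [215. 215. 214.]
cup [ 0.4864 -0.3689  0.0213] [461. 132.] 0.85 [201. 209. 211.]
cup [ 0.5723 -0.2393  0.0113] [383.  78.] 0.8 [213. 215. 214.]
cup [ 0.4748 -0.5617  0.0203] [577. 138.] 0.74 [133.  88.  73.]
cup [ 0.5964 -0.3594  0.0146] [461.  60.] 0.67 [205. 213. 214.]
cup [0.529  0.2017 0.0355] [104. 110.] 0.53 [199. 201. 203.]
mask 1188 457.0 132.0 20.6 z.036-> [ 0.4873 -0.3554  0.036 ] 0.95
mask 1329 572.5 136.0 23.3 z.036-> [ 0.4785 -0.5412  0.036 ] 0.94
mask 1525 458.9 60.4 23.9 z.036-> [ 0.593  -0.3469  0.036 ] 0.85
mask 1275 308.5 91.0 20.5 z.036-> [ 0.5524 -0.1193  0.036 ] 0.77
mask 1342 382.2 77.0 21.4 z.036-> [ 0.5711 -0.2323  0.036 ] 0.73
mask 737 369.5 250.5 16.8 z.036-> [ 0.2835 -0.2224  0.036 ] 0.6
```

View pics/w2.png

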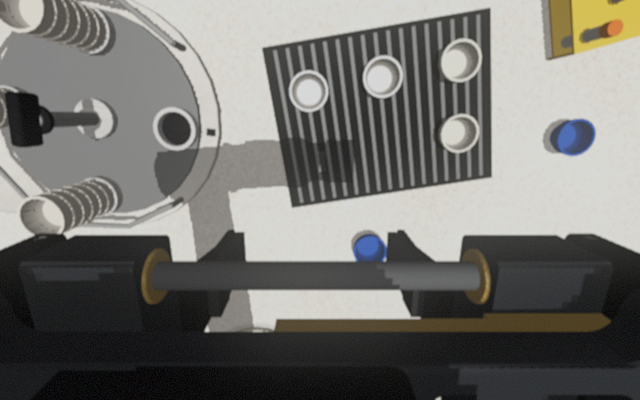

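```bash
python3 - <<'E'
from h import *
np.set_printoptions(precision=4,suppress=True)
k=calibration('wrist'); M=np.load('pics/M2.npy'); im=cv2.imread('pics/w2.png')
ax=np.array([.5155,.212])
g=im.max(2)
def dark(x0,x1,y0,y1,t):
    n,l,st,c=cv2.connectedComponentsWithStats((g[y0:y1,x0:x1]<t).astype('u1')); i=1+st[1:,4].argmax(); return c[i]+[x0,y0],st[i]
c,s=dark(155,195,108,150,60);print(c,s); p=ray(k,M,*c,.033);print('well',p,p[:2]-ax)
c,s=dark(204,220,124,140,90);print(c,s); p=ray(k,M,*c,.01);print('mark',p,p[:2]-ax)
p=ray(k,M,175,129,.036);print('collar',p)
kt=calibration('top');Mt=np.array(kt['cam_to_world']); it=cv2.imread('pics/top0.png')
def tri(a,b):
    A=[];B=[]
    for kk,MM,(u,v) in (a,b):
        d=MM[:3,:3]@np.array([(u-kk['cx'])/kk['fx'],(v-kk['cy'])/kk['fy'],1]);d/=np.linalg.norm(d);P=np.eye(3)-np.outer(d,d);A.append(P);B.append(P@MM[:3,3])
    x=np.linalg.lstsq(np.vstack(A),np.hstack(B),rcond=None)[0]; return x
def rim(img,u,v,r):
    h=cv2.cvtColor(img,cv2.COLOR_BGR2GRAY); m=np.zeros_like(h); cv2.circle(m,(u,v),r,255,-1)
    b=((h>120)&(m>0)).astype('u1'); n,l,st,c=cv2.connectedComponentsWithStats(b); i=1+st[1:,4].argmax()
    cs,_=cv2.findContours((l==i).astype('u1'),0,1); e=cv2.fitEllipse(cv2.convexHull(max(cs,key=len))); return np.round(e[0],1),np.round(e[1],1)
for (u,v),(a,b) in {(309,91):(336,199),(383,77):(372,193),(461,60):(410,185),(459,132):(414,219)}.items():
    e,ax1=rim(im,u,v,24); f,ax2=rim(it,a,b,13)
    print(e,ax1,f,ax2,'tri',tri((k,M,e),(kt,Mt,f)),'z36 wrist',ray(k,M,*e,.036),'top',ray(kt,Mt,*f,.033))
E
```

```text
[175.4848 128.2472] [  7   6  28  30 627]
well [0.4991 0.0948 0.033 ] [-0.0164 -0.1172]
[210.9677 131.9677] [ 4  6  7  5 31]
mark [0.4914 0.0462 0.01  ] [-0.0241 -0.1658]
collar [0.4981 0.0944 0.036 ]
[309.8  91. ] [45.4 48.2] [335.4 199.5] [11.3 11.6] tri [ 0.5631 -0.1189 -0.1199] z36 wrist [ 0.5524 -0.1214  0.036 ] top [ 0.5508 -0.1187  0.033 ]
[384.1  76.5] [44.6 47.6] [371.4 192.8] [11.4 11.9] tri [ 0.5668 -0.2273  0.0738] z36 wrist [ 0.5718 -0.2351  0.036 ] top [ 0.5697 -0.2308  0.033 ]
[461.6  60.3] [42.4 48.3] [408.3 185.5] [11.7 12.1] tri [ 0.5888 -0.3415  0.0577] z36 wrist [ 0.5931 -0.3509  0.036 ] top [ 0.5905 -0.3457  0.033 ]
[461.2 132.4] [41.8 48.5] [412.4 219.7] [11.5 12.5] tri [ 0.4856 -0.3519  0.0567] z36 wrist [ 0.4866 -0.3622  0.036 ] top [ 0.4842 -0.3551  0.033 ]
```

```bash
python3 - <<'E'
from h import *
goto(.499,.075,.26,-97.5)
E
```

```text
tcp [ 0.4444 -0.1265  0.3802] yaw -0.58 t 8.18 w 79.9 F [0.2 0.1 0.9]
  d [  52.6 -202.1  120.2] rot [2.0000e-04 4.0000e-04 1.6916e+00]
```

servo_tool([
  {"tx": 52,"ty": -202,"tz": 0,"ax": 0,"ay": 0,"az": 1.69,"claw": 87},
  {"tx": 52,"ty": -202,"tz": 0,"ax": 0,"ay": 0,"az": 1.69,"claw": 87},
  {"tx": 52,"ty": -202,"tz": 0,"ax": 0,"ay": 0,"az": 1.69,"claw": 87},
  {"tx": 52,"ty": -202,"tz": 0,"ax": 0,"ay": 0,"az": 1.69,"claw": 87},
  {"tx": 52,"ty": -202,"tz": 120,"ax": 0,"ay": 0,"az": 1.69,"claw": 87},
  {"tx": 52,"ty": -202,"tz": 120,"ax": 0,"ay": 0,"az": 1.69,"claw": 87},
  {"tx": 52,"ty": -202,"tz": 120,"ax": 0,"ay": 0,"az": 1.69,"claw": 87},
  {"tx": 52,"ty": -202,"tz": 120,"ax": 0,"ay": 0,"az": 1.69,"claw": 87},
  {"tx": 52,"ty": -202,"tz": 120,"ax": 0,"ay": 0,"az": 1.69,"claw": 87},
  {"tx": 52,"ty": -202,"tz": 120,"ax": 0,"ay": 0,"az": 1.69,"claw": 87},
  {"tx": 52,"ty": -202,"tz": 120,"ax": 0,"ay": 0,"az": 1.69,"claw": 87},
  {"tx": 52,"ty": -202,"tz": 120,"ax": 0,"ay": 0,"az": 1.69,"claw": 87},
])

```text
time_s: 9.18
tcp_pos: [0.4984, 0.0757, 0.26]
ee_rot: [[0.115, -0.993, -0.001], [-0.993, -0.115, -0.0], [0.0, 0.001, -1.0]]
wrist_force: [0.4, -0.4, -0.3]
gripper_width: 1.0
gripper_force: 0.0
```

servo_tool([
  {"tx": 0,"ty": 0,"tz": 0,"ax": 0,"ay": 0,"az": 0.18,"claw": 87},
  {"tx": 0,"ty": 0,"tz": 0,"ax": 0,"ay": 0,"az": 0.18,"claw": 87},
  {"tx": 0,"ty": 0,"tz": 0,"ax": 0,"ay": 0,"az": 0.18,"claw": 87},
  {"tx": 0,"ty": 0,"tz": 0,"ax": 0,"ay": 0,"az": 0.18,"claw": 87},
])

```text
time_s: 9.52
tcp_pos: [0.4985, 0.0752, 0.2602]
ee_rot: [[-0.057, -0.998, -0.0], [-0.998, 0.057, -0.0], [0.0, 0.0, -1.0]]
wrist_force: [-0.1, -0.5, 1.0]
gripper_width: 0.999
gripper_force: 0.0
```

```bash
python3 look.py 3
```

```text
tcp [0.4985 0.075  0.2603] yaw -93.3 t 9.57 w 87.1 F [ 0.3 -0.4 -0.1]
  d [-15.   -0.6 -39.7] rot [ 0.0002  0.0001 -1.4993]
cup [ 0.5554 -0.1153  0.009 ] [259.  15.] 0.83 [198. 200. 200.]
mask 1601 256.7 9.9 28.1 z.036-> [ 0.5538 -0.1132  0.036 ] 0.67
```

View pics/w3.png

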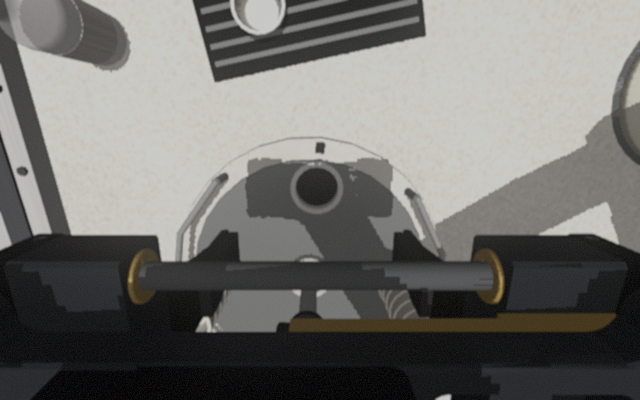

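```bash
cat >> h.py <<'E'
def dark(im,x0,x1,y0,y1,t):
    g=im.max(2); n,l,st,c=cv2.connectedComponentsWithStats((g[y0:y1,x0:x1]<t).astype('u1')); i=1+st[1:,4].argmax(); return c[i]+[x0,y0],st[i]+[x0,y0,0,0,0]
E
python3 - <<'E'
from h import *
np.set_printoptions(precision=4,suppress=True)
k=calibration('wrist'); M=np.load('pics/M3.npy'); im=cv2.imread('pics/w3.png')
c,s=dark(im,290,345,163,214,60);print(c,s,ray(k,M,*c,.034))
print('collar',ray(k,M,317,188.5,.036))
c,s=dark(im,310,330,138,157,90);print(c,s,ray(k,M,*c,.010),ray(k,M,*c,.018))
for a in [(223,178),(409,193)]: print(ray(k,M,*a,.062))
goto(.553,-.10,.16,-95)
E
```

```text
[316.3601 186.7332] [ 297  169   40   37 1158] [0.4992 0.0912 0.034 ]
collar [0.4985 0.0931 0.036 ]
[319.7101 147.3478] [316 143   8  10  69] [0.492  0.0438 0.01  ] [0.4921 0.043  0.018 ]
[0.6085 0.0679 0.062 ]
[0.3885 0.0988 0.062 ]
tcp [0.4985 0.0747 0.2603] yaw -93.36 t 9.67 w 87.1 F [ 0.4 -0.6  0.6]
  d [171.2 -64.6 100.3] rot [ 0.0001 -0.      0.0285]
```

servo_tool([
  {"tx": 171,"ty": -65,"tz": 100,"ax": 0,"ay": 0,"az": 0.07,"claw": 87},
  {"tx": 171,"ty": -65,"tz": 100,"ax": 0,"ay": 0,"az": 0.07,"claw": 87},
  {"tx": 171,"ty": -65,"tz": 100,"ax": 0,"ay": 0,"az": 0.07,"claw": 87},
  {"tx": 171,"ty": -65,"tz": 100,"ax": 0,"ay": 0,"az": 0.07,"claw": 87},
  {"tx": 171,"ty": -65,"tz": 100,"ax": 0,"ay": 0,"az": 0.07,"claw": 87},
  {"tx": 171,"ty": -65,"tz": 100,"ax": 0,"ay": 0,"az": 0.07,"claw": 87},
  {"tx": 171,"ty": -65,"tz": 100,"ax": 0,"ay": 0,"az": 0.07,"claw": 87},
  {"tx": 171,"ty": -65,"tz": 100,"ax": 0,"ay": 0,"az": 0.07,"claw": 87},
])

```text
time_s: 10.33
tcp_pos: [0.5534, -0.1004, 0.1604]
ee_rot: [[-0.13, -0.992, 0.0], [-0.992, 0.13, -0.0], [0.0, -0.0, -1.0]]
wrist_force: [0.3, 0.2, 1.3]
gripper_width: 0.998
gripper_force: 0.0
```

```bash
cat > rim.py <<'E'
from h import *
import sys
np.set_printoptions(precision=4,suppress=True)
n=sys.argv[1]; zr=float(sys.argv[2]) if len(sys.argv)>2 else .036
k,M=cam2world('wrist'); np.save(f'pics/M{n}.npy',M); im=capture('wrist'); cv2.imwrite(f'pics/w{n}.png',im)
goto(.5,.09,.3,-97)
for d in trace('cup1','wrist'):
    m=d['mask'].astype('u1'); cs,_=cv2.findContours(m,0,1); c=max(cs,key=len)
    if len(c)<10: continue
    e=cv2.fitEllipse(cv2.convexHull(c)); bb=cv2.boundingRect(c)
    print('ell',np.round(e[0],1),np.round(e[1],1),'bbox',bb,'P',ray(k,M,*e[0],zr),round(d['confidence'],2),im[m>0].mean(0).round())
E
python3 rim.py 4
```

```text
tcp [ 0.5536 -0.0998  0.161 ] yaw -97.41 t 10.38 w 87.0 F [-0.7  0.1 -0.8]
  d [-181.3   77.4 -139. ] rot [-0.0013  0.0001 -0.0072]
ell [274.7  45.2] [70.4 78.3] bbox (240, 7, 71, 78) P [ 0.5717 -0.2334  0.036 ] 0.86 [175. 178. 179.]
ell [608.7  21.1] [59.7 81. ] bbox (569, 0, 71, 51) P [ 0.2947 -0.2155  0.036 ] 0.7 [130.  79.  57.]
ell [314.9 174.3] [63.3 64.4] bbox (283, 143, 65, 64) P [ 0.5524 -0.1197  0.036 ] 0.55 [143. 149. 151.]
```

View pics/w4.png

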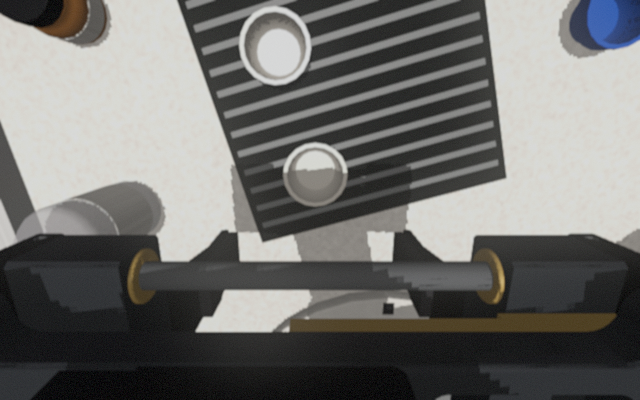

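```bash
python3 - <<'E'
from h import *
goto(.5524,-.1197,.020,-97.4)
E
```

```text
tcp [ 0.5536 -0.0994  0.1614] yaw -97.38 t 10.43 w 86.7 F [ 0.7  0.4 -0.6]
  d [ 20.3  -1.1 141.4] rot [-0.0019  0.0003  0.0004]
```

servo_tool([
  {"tx": 20,"ty": -1,"tz": 40,"ax": 0,"ay": 0,"az": 0,"claw": 87},
  {"tx": 20,"ty": -1,"tz": 80,"ax": 0,"ay": 0,"az": 0,"claw": 87},
  {"tx": 20,"ty": -1,"tz": 110,"ax": 0,"ay": 0,"az": 0,"claw": 87},
  {"tx": 20,"ty": -1,"tz": 130,"ax": 0,"ay": 0,"az": 0,"claw": 87},
  {"tx": 20,"ty": -1,"tz": 141,"ax": 0,"ay": 0,"az": 0,"claw": 87},
  {"tx": 20,"ty": -1,"tz": 141,"ax": 0,"ay": 0,"az": 0,"claw": 70},
  {"tx": 20,"ty": -1,"tz": 141,"ax": 0,"ay": 0,"az": 0,"claw": 52},
  {"tx": 20,"ty": -1,"tz": 141,"ax": 0,"ay": 0,"az": 0,"claw": 52},
  {"tx": 20,"ty": -1,"tz": 141,"ax": 0,"ay": 0,"az": 0,"claw": 52},
  {"tx": 20,"ty": -1,"tz": 141,"ax": 0,"ay": 0,"az": 0,"claw": 52},
  {"tx": 20,"ty": -1,"tz": 141,"ax": 0,"ay": 0,"az": 0,"claw": 52},
  {"tx": 20,"ty": -1,"tz": 141,"ax": 0,"ay": 0,"az": 0,"claw": 52},
])

```text
time_s: 11.43
tcp_pos: [0.5524, -0.1202, 0.0207]
ee_rot: [[-0.13, -0.992, 0.002], [-0.992, 0.13, 0.0], [-0.0, -0.002, -1.0]]
wrist_force: [-1.5, 1.7, 5.6]
gripper_width: 0.675
gripper_force: 30.0
```

```bash
python3 - <<'E'
from h import *
goto(.499,.0905,.130,-97.4)
E
```

```text
tcp [ 0.5524 -0.1202  0.0207] yaw -97.46 t 11.43 w 58.7 F [-1.5  1.7  5.6]
  d [-202.    80.  -109.4] rot [-0.0023  0.0003 -0.001 ]
```

servo_tool([
  {"tx": 0,"ty": 0,"tz": -30,"ax": 0,"ay": 0,"az": 0,"claw": 52},
  {"tx": 0,"ty": 0,"tz": -65,"ax": 0,"ay": 0,"az": 0,"claw": 52},
  {"tx": -15,"ty": 6,"tz": -95,"ax": 0,"ay": 0,"az": 0,"claw": 52},
  {"tx": -50,"ty": 20,"tz": -110,"ax": 0,"ay": 0,"az": 0,"claw": 52},
  {"tx": -85,"ty": 34,"tz": -110,"ax": 0,"ay": 0,"az": 0,"claw": 52},
  {"tx": -120,"ty": 48,"tz": -110,"ax": 0,"ay": 0,"az": 0,"claw": 52},
  {"tx": -155,"ty": 62,"tz": -110,"ax": 0,"ay": 0,"az": 0,"claw": 52},
  {"tx": -185,"ty": 73,"tz": -110,"ax": 0,"ay": 0,"az": 0,"claw": 52},
  {"tx": -202,"ty": 80,"tz": -110,"ax": 0,"ay": 0,"az": 0,"claw": 52},
  {"tx": -202,"ty": 80,"tz": -110,"ax": 0,"ay": 0,"az": 0,"claw": 52},
])

```text
time_s: 12.27
tcp_pos: [0.4979, 0.0933, 0.1297]
ee_rot: [[-0.126, -0.992, 0.001], [-0.992, 0.126, 0.001], [-0.001, -0.001, -1.0]]
wrist_force: [-0.9, -0.1, -0.1]
gripper_width: 0.672
gripper_force: 30.0
```

```bash
python3 - <<'E'
from h import *
goto(.499,.0905,.038,-97.4)
im=capture('wrist'); cv2.imwrite('pics/w5.png',im)
cv2.imwrite('pics/w5c.png',cv2.resize(im[140:300,200:440],None,fx=3,fy=3))
E
```

```text
tcp [0.4979 0.0933 0.1297] yaw -97.23 t 12.27 w 58.5 F [-0.9 -0.1 -0.1]
  d [ 2.7 -1.4 91.7] rot [-0.0007  0.0009  0.003 ]
```

View pics/w5c.png

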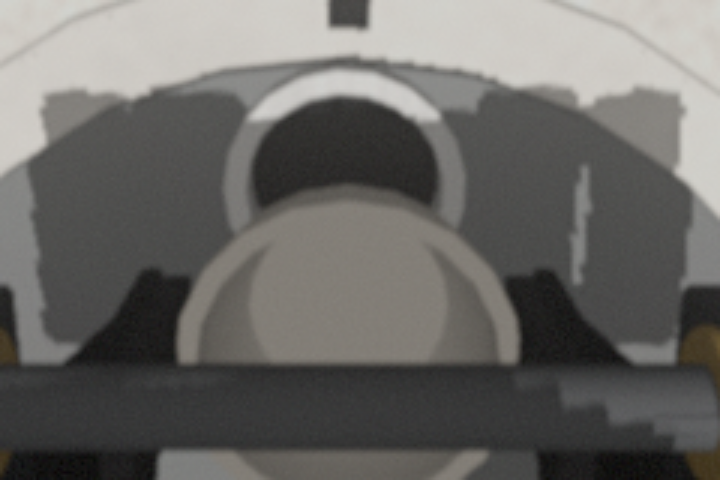

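```bash
python3 - <<'E'
from h import *
k,M=cam2world('wrist'); print(ray(k,M,200+345.5/3,140+183/3,.036), 235/3, ray(k,M,200+345/3,140+68/3,.036))
E
```

```text
[0.49917979 0.08994452 0.036     ] 78.33333333333333 [0.49513487 0.05725344 0.036     ]
```

servo_tool([
  {"tx": 3,"ty": -1.5,"tz": 30,"ax": 0,"ay": 0,"az": 0,"claw": 52},
  {"tx": 3,"ty": -1.5,"tz": 55,"ax": 0,"ay": 0,"az": 0,"claw": 52},
  {"tx": 3,"ty": -1.5,"tz": 65,"ax": 0,"ay": 0,"az": 0,"claw": 52},
  {"tx": 3,"ty": -1.5,"tz": 74,"ax": 0,"ay": 0,"az": 0,"claw": 52},
  {"tx": 3,"ty": -1.5,"tz": 80,"ax": 0,"ay": 0,"az": 0,"claw": 52},
  {"tx": 3,"ty": -1.5,"tz": 85,"ax": 0,"ay": 0,"az": 0,"claw": 52},
  {"tx": 3,"ty": -1.5,"tz": 88,"ax": 0,"ay": 0,"az": 0,"claw": 52},
  {"tx": 3,"ty": -1.5,"tz": 90,"ax": 0,"ay": 0,"az": 0,"claw": 52},
  {"tx": 3,"ty": -1.5,"tz": 91,"ax": 0,"ay": 0,"az": 0,"claw": 52},
  {"tx": 3,"ty": -1.5,"tz": 91,"ax": 0,"ay": 0,"az": 0,"claw": 52},
])

```text
time_s: 13.15
tcp_pos: [0.5063, 0.0858, 0.052]
ee_rot: [[-0.117, -0.993, 0.013], [-0.993, 0.117, -0.004], [0.003, -0.013, -1.0]]
wrist_force: [-9.7, -11.7, 74.5]
gripper_width: 0.672
gripper_force: 54.0
```

servo_tool([
  {"tx": 0,"ty": 0,"tz": -25,"ax": 0,"ay": 0,"az": 0,"claw": 52},
  {"tx": 0,"ty": 0,"tz": -50,"ax": 0,"ay": 0,"az": 0,"claw": 52},
  {"tx": 0,"ty": 0,"tz": -70,"ax": 0,"ay": 0,"az": 0,"claw": 52},
  {"tx": 0,"ty": 0,"tz": -70,"ax": 0,"ay": 0,"az": 0,"claw": 52},
])

```text
time_s: 13.48
tcp_pos: [0.5033, 0.0879, 0.1139]
ee_rot: [[-0.13, -0.992, 0.011], [-0.992, 0.13, 0.004], [-0.005, -0.01, -1.0]]
wrist_force: [0.3, 0.6, -0.2]
gripper_width: 0.677
gripper_force: 30.0
```

```bash
python3 - <<'E'
from h import *
goto(.499,.0905,.038,-97.4)
k,M=cam2world('wrist'); np.save('pics/M6.npy',M)
im=capture('wrist'); cv2.imwrite('pics/w6.png',im)
s=capture('side'); cv2.imwrite('pics/s6.png',s)
A=cv2.resize(im[100:300,200:440],None,fx=2,fy=2);B=cv2.resize(s[90:230,180:320],None,fx=2.285,fy=2.857)
cv2.imwrite('pics/w6c.png',np.hstack([A,B[:400]]))
E
```

```text
tcp [0.5033 0.0879 0.1139] yaw -97.45 t 13.48 w 58.9 F [ 0.3  0.6 -0.2]
  d [-1.6  5.4 75.8] rot [-0.0104  0.0054 -0.0008]
```

View pics/w6c.png

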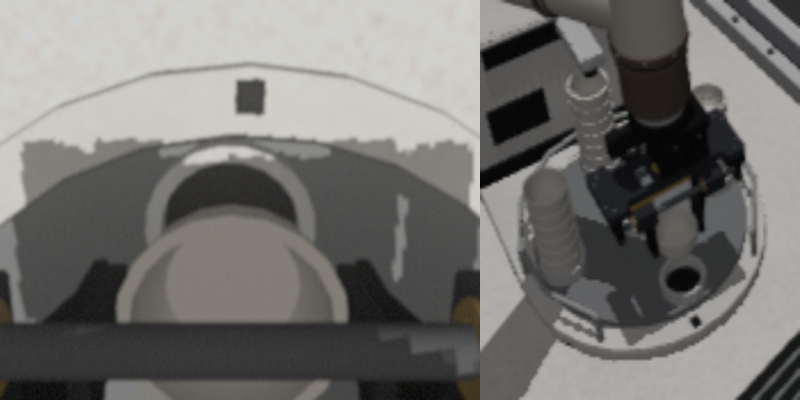

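servo_tool([
  {"tx": 0,"ty": 0,"tz": 0,"ax": 0,"ay": 0,"az": 0,"claw": 52},
  {"tx": 0,"ty": 0,"tz": 0,"ax": 0,"ay": 0,"az": 0,"claw": 52},
  {"tx": 0,"ty": 0,"tz": 0,"ax": 0,"ay": 0,"az": 0,"claw": 52},
  {"tx": 0,"ty": 0,"tz": 0,"ax": 0,"ay": 0,"az": 0,"claw": 52},
])

```text
time_s: 13.92
tcp_pos: [0.4992, 0.087, 0.1074]
ee_rot: [[-0.13, -0.992, -0.002], [-0.992, 0.13, -0.001], [0.001, 0.002, -1.0]]
wrist_force: [0.2, -0.5, 0.2]
gripper_width: 0.668
gripper_force: 30.0
```

```bash
cat > al.py <<'E'
from h import *
import sys
from scipy.optimize import least_squares
np.set_printoptions(precision=4,suppress=True)
k,M=cam2world('wrist'); im=capture('wrist'); cv2.imwrite(f'pics/w{sys.argv[1]}.png',im)
goto(.499,.0905,.038,-97.4)
c,s=dark(im,285,345,150,230,60)
print('dark',c,s)
g=cv2.cvtColor(im,6)
for v in (185,190,195,200): print(v,g[v,270:365:3])
c,s=dark(im,300,345,110,165,90); print('mark',c,s,ray(k,M,*c,.01))
print(ray(k,M,*c,.0))
E
python3 al.py 7
```

```text
tcp [0.4993 0.0871 0.1075] yaw -97.47 t 13.97 w 58.6 F [ 0.9 -0.2 -0.3]
  d [-3.4  0.7 69.5] rot [ 0.0014 -0.001  -0.0013]
dark [307.8205 197.0027] [285 187  56  25 741]
185 [ 82  81  83  90 103 123 118 119 122 184 155 135 127 107 109 115 121 120
 121 121 121 109  88  82  83  83  82  85  84  83  82  86]
190 [ 83  83 103 122 119 122 113  74  45  47  48  48  47  48  47  45  50  45
  60 107 123 120 120 109  85  80  80  80  80  81  81  80]
195 [ 81 116 123 122 105  50  47  44  48  45  45  46  44  45  48  49  43  48
  46  40  46  91 120 119 118  87  79  80  80  79  79  79]
200 [123 121 123  81  38  46  46  41  45  41  44  45  41  43  43  41  44  45
  44  44  42  41  60 119 120 118  88  80  82  78  77  80]
mark [318.233  151.5194] [312 144  14  16 206] [0.4921 0.044  0.01  ]
[0.4922 0.0451 0.    ]
```

```bash
python3 - <<'E'
from h import *
from scipy.optimize import least_squares
k,M=cam2world('wrist'); im=cv2.imread('pics/w7.png'); g=cv2.cvtColor(im,6).astype(float)
print(g[170:200,308].astype(int))
# inner edge points: bright->dark transition on collar (z .036 inner radius .0265)
P=[]
for u in range(284,334,2):
    col=g[180:215,u]; j=np.where(col<70)[0]
    if len(j) and j[0]>0:
        i=j[0]; f=(col[i-1]-80)/(col[i-1]-col[i]+1e-6); P.append(ray(k,M,u,180+i-1+f,.036)[:2])
P=np.array(P)
r=least_squares(lambda q:np.hypot(*(P-q[:2]).T)-.0265,[.5,.09],loss='soft_l1',f_scale=.001)
print('well',r.x,np.abs(r.fun).max(),len(P)); d=r.x-[.516,.2125]; print(np.hypot(*d),np.degrees(np.arctan2(d[1],d[0])))
E
```

```text
[182 137  95  88  95  97 116 154 188 200 198 179 143 125 120 107  78  54
  50  48  44  48  47  48  43  49  45  44  43  42]
well [0.50695442 0.09231842] 0.0005691690152862111 25
0.12052151546576849 -94.3043060373917
```

```bash
cat > fit.py <<'E'
from h import *
from scipy.optimize import least_squares
np.set_printoptions(precision=4,suppress=True)
def circ(P,r,x0):
    P=np.array(P)[:,:2]; q=least_squares(lambda q:np.hypot(*(P-q[:2]).T)-r,x0,loss='soft_l1',f_scale=.001); return q.x,np.abs(q.fun).max()
E
python3 - <<'E'
from fit import *
k,M=cam2world('wrist'); im=cv2.imread('pics/w7.png'); g=cv2.cvtColor(im,6).astype(float)
cv2.imwrite('pics/dbg.png',im)
for u in (290,300,316,330): print(u,g[195:235,u].astype(int))
print('pred rim px',[np.round(px(k,M,np.r_[.4993+.0295*np.cos(a),.0871+.0295*np.sin(a),.1075+.0153]),1).tolist() for a in np.radians([-130,-97.4,-60])])
E
```

```text
290 [ 44  48  45  48  43  40  42  45  41  42  43  39  43  46  67  82  87  97
 106 120 126 127 128 127 123 123 118 113 118 122 124 127 127 125 125 124
 124 124 123 125]
300 [ 45  46  46  41  43  44  43  45  46  65  83  89  90  92  99 115 124 126
 125 126 126 125 125 127 125 124 127 125 123 127 125 123 124 125 126 124
 127 124 127 124]
316 [ 47  45  46  45  47  45  55  72  88  91  89  94 107 119 124 127 125 127
 125 125 125 127 126 126 125 126 126 125 126 124 126 126 124 125 126 123
 122 126 125 125]
330 [ 46  45  47  43  45  42  45  41  53  74  85  91  91  94 106 120 126 125
 125 129 125 125 126 125 125 126 125 127 124 124 125 124 125 125 125 127
 126 125 125 124]
pred rim px [[349.5, 214.9], [317.6, 206.0], [281.7, 217.7]]
```

servo_tool([
  {"tx": -6,"ty": -7,"tz": 20,"ax": 0,"ay": 0,"az": 0,"claw": 52},
  {"tx": -6,"ty": -7,"tz": 20,"ax": 0,"ay": 0,"az": 0,"claw": 52},
  {"tx": -6,"ty": -7,"tz": 20,"ax": 0,"ay": 0,"az": 0,"claw": 52},
  {"tx": -6,"ty": -7,"tz": 20,"ax": 0,"ay": 0,"az": 0,"claw": 52},
])

```text
time_s: 14.3
tcp_pos: [0.5071, 0.0922, 0.0884]
ee_rot: [[-0.13, -0.992, -0.001], [-0.992, 0.13, -0.001], [0.001, 0.001, -1.0]]
wrist_force: [-1.0, -0.1, 0.2]
gripper_width: 0.676
gripper_force: 30.0
```

```bash
python3 - <<'E'
from fit import *
k,M=cam2world('wrist'); im=capture('wrist'); cv2.imwrite('pics/w8.png',im); g=cv2.cvtColor(im,6).astype(float)
P=[]
for u in range(288,340,2):
    v0=165
    col=g[v0:215,u]; j=np.where(col<65)[0]
    if len(j) and j[0]>0:
        i=j[0]; f=(col[i-1]-80)/(col[i-1]-col[i]+1e-6); P.append(ray(k,M,u,v0+i-1+f,.036)[:2])
x,e=circ(P,.0265,[.507,.092]); print(x,e,len(P)); goto(x[0],x[1],.039,-97.4)
A=cv2.resize(im[130:290,220:420],None,fx=3,fy=3); cv2.imwrite('pics/w8c.png',A)
E
```

```text
[0.507  0.0928] 0.0006841809054998378 26
tcp [0.5073 0.0922 0.0887] yaw -97.46 t 14.35 w 58.5 F [-0.2  0.2  0.6]
  d [-0.6  0.4 49.7] rot [-0.0001 -0.0001 -0.001 ]
```

View pics/w8c.png

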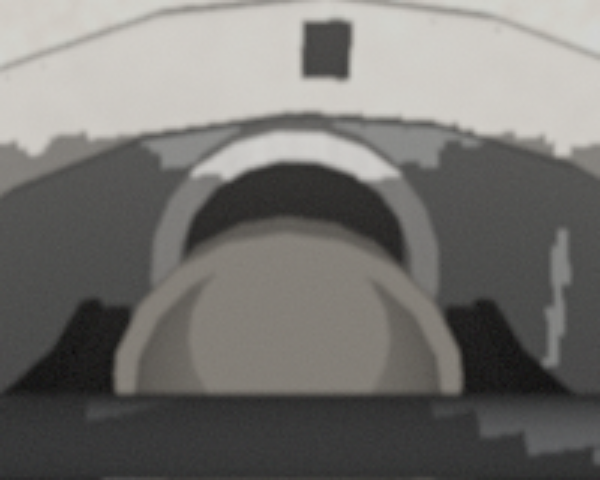

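```bash
python3 - <<'E'
from fit import *
k,M=cam2world('wrist'); im=cv2.imread('pics/w8.png'); g=cv2.cvtColor(im,6).astype(int)
print(k['cx'],M[:3,:3].T@(M[:3,3]-sense()['tcp_pos']))
for v in (188,195,200,205): print(v,g[v,268:372:2])
for v in (140,150): print(v,g[v,310:345])
E
```

```text
315.51104165228725 [-0.001  -0.0273 -0.1756]
188 [ 85  83  86  83  83  83  81 100 168 165 146 144 145 186 192 152  91  52
  52  49  53  54  53  50  52  53  49  52  48  51  48  46  45  53  87 140
 194 199 200 198 180 177 165 105  83  83  83  79  84  81  82  81]
195 [ 82  82  86  82  91 118 125 125 125 123 115  69  43  46  49  44  50  50
  45  48  50  50  52  46  48  48  48  48  45  47  47  45  49  45  47  47
  51  49  44  64 110 121 121 122 120 110  85  81  81  82  81  81]
200 [ 80  83  78  97 122 122 120 126 114  62  43  44  48  44  43  48  46  44
  45  43  46  45  45  43  45  49  42  50  44  47  44  48  48  46  43  46
  42  44  41  45  41  69 114 121 123 117 120  96  79  81  79  79]
205 [ 81  79  96 122 121 123 121 102  49  44  46  43  43  44  55  71  87  89
  90  95  90  88  92  93  90  93  91  92  94  93  91  89  82  64  51  46
  38  44  44  37  46  43  48 107 121 120 116 117  90  78  79  79]
140 [204 204 204 205 205 205 205 206 207 203 176 120  76  72  76  76  75  75
  74  79  76  77  75  74  76  73  91 152 197 207 206 207 206 206 206]
150 [205 205 205 205 205 205 205 205 205 195 152  89  70  71  72  72  70  72
  75  73  71  73  72  72  70  80 138 193 207 207 206 205 205 204 204]
```

servo_tool([
  {"tx": -0.5,"ty": 1.5,"tz": 10,"ax": 0,"ay": 0,"az": 0,"claw": 52},
  {"tx": -0.5,"ty": 1.5,"tz": 24,"ax": 0,"ay": 0,"az": 0,"claw": 52},
  {"tx": -0.5,"ty": 1.5,"tz": 30,"ax": 0,"ay": 0,"az": 0,"claw": 52},
  {"tx": -0.5,"ty": 1.5,"tz": 34,"ax": 0,"ay": 0,"az": 0,"claw": 52},
  {"tx": -0.5,"ty": 1.5,"tz": 37,"ax": 0,"ay": 0,"az": 0,"claw": 52},
  {"tx": -0.5,"ty": 1.5,"tz": 40,"ax": 0,"ay": 0,"az": 0,"claw": 52},
  {"tx": -0.5,"ty": 1.5,"tz": 40,"ax": 0,"ay": 0,"az": 0,"claw": 52},
])

```text
time_s: 14.93
tcp_pos: [0.5063, 0.0903, 0.0523]
ee_rot: [[-0.126, -0.992, 0.0], [-0.992, 0.126, -0.005], [0.005, -0.001, -1.0]]
wrist_force: [-4.0, -12.2, 22.2]
gripper_width: 0.677
gripper_force: 37.1
```

```bash
python3 - <<'E'
from fit import *
goto(.507,.0928,.039,-97.4)
s=sense(); print(s['wrist_force'],s['moment'])
k=calibration('side');M=np.array(k['cam_to_world']); im=capture('side'); cv2.imwrite('pics/s9.png',im)
print([np.round(px(k,M,p)) for p in ([.516,.2125,.18],[.507,.0925,.036],[.507,.0925,.052])])
A=cv2.resize(im[110:210,220:340],None,fx=5,fy=5,interpolation=3); cv2.imwrite('pics/s9c.png',A)
E
```

```text
tcp [0.5063 0.0903 0.0523] yaw -97.22 t 14.93 w 58.9 F [ -4.  -12.2  22.2]
  d [-2.6 -0.4 13.3] rot [-0.0008 -0.0049  0.0032]
[ -3.9838 -12.208   22.2441] [-3.5296  1.0087  0.3673]
[array([244., 134.]), array([269., 188.]), array([268., 185.])]
```

View pics/s9c.png

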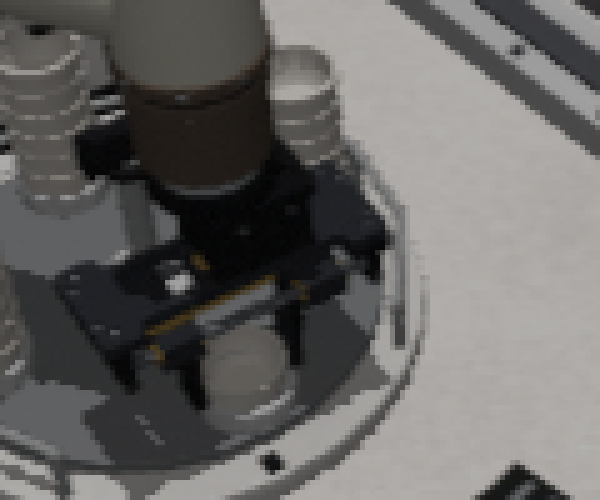

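```bash
python3 - <<'E'
from fit import *
k=calibration('side');M=np.array(k['cam_to_world'])
f=lambda p:np.round((np.array(px(k,M,np.array(p)))-[220,110])*5).tolist()
for z in (.052,.045,.036): print(z,'Lfinger',f([.5063-.037,.095,z]),'R',f([.5063+.037,.0855,z]))
for z in (.036,.020): print('collar -y edge',z,[f([.507+.0325*np.cos(a),.0903+.0325*np.sin(a),z]) for a in np.radians([-140,-98,-50])])
print('cup bottom -y edge',[f([.5063+.0205*np.cos(a),.0903+.0205*np.sin(a),.0365]) for a in np.radians([-140,-98,-50])])
print('cup rim edge',[f([.5063+.0295*np.cos(a),.0903+.0295*np.sin(a),.0685]) for a in np.radians([-140,-98,-50])],'band bottom',[f([.5063+.0295*np.cos(a),.0903+.0295*np.sin(a),.0505]) for a in np.radians([-140,-98,-50])])
im=cv2.imread('pics/s9.png'); cv2.imwrite('pics/s9d.png',cv2.resize(im[160:205,245:295],None,fx=12,fy=12,interpolation=cv2.INTER_CUBIC))
E
```

```text
0.052 Lfinger [191.0, 400.0] R [295.0, 353.0]
0.045 Lfinger [193.0, 407.0] R [296.0, 360.0]
0.036 Lfinger [194.0, 417.0] R [297.0, 370.0]
collar -y edge 0.036 [[234.0, 430.0], [270.0, 425.0], [296.0, 399.0]]
collar -y edge 0.02 [[237.0, 446.0], [273.0, 441.0], [298.0, 415.0]]
cup bottom -y edge [[238.0, 416.0], [261.0, 413.0], [277.0, 396.0]]
cup rim edge [[228.0, 393.0], [262.0, 388.0], [286.0, 364.0]] band bottom [[232.0, 412.0], [265.0, 407.0], [288.0, 383.0]]
```

View pics/s9d.png

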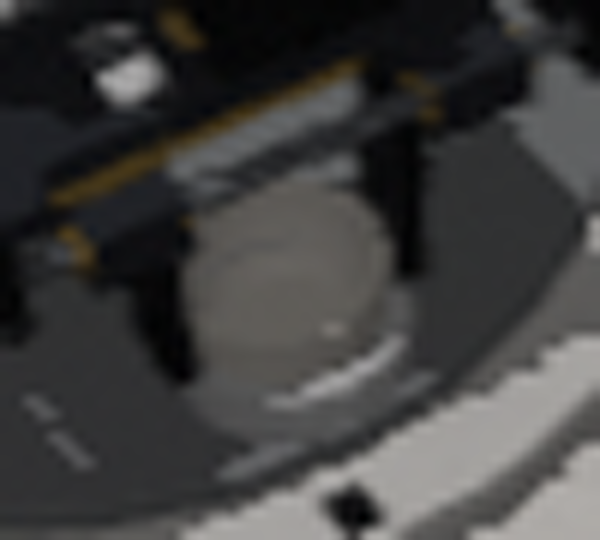

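servo_tool([
  {"tx": 0,"ty": 0,"tz": -10,"ax": 0,"ay": 0,"az": 0,"claw": 52},
  {"tx": 0,"ty": 0,"tz": -18,"ax": 0,"ay": 0,"az": 0,"claw": 52},
  {"tx": 0,"ty": 0,"tz": -18,"ax": 0,"ay": 0,"az": 0,"claw": 52},
  {"tx": 0,"ty": 0,"tz": -18,"ax": 0,"ay": 0,"az": 0,"claw": 52},
  {"tx": 0,"ty": 0,"tz": -18,"ax": 0,"ay": 0,"az": 0,"claw": 52},
])

```text
time_s: 15.4
tcp_pos: [0.5057, 0.0933, 0.0661]
ee_rot: [[-0.13, -0.992, -0.0], [-0.992, 0.13, 0.0], [-0.0, 0.0, -1.0]]
wrist_force: [-0.0, -0.2, -0.7]
gripper_width: 0.673
gripper_force: 30.0
```

```bash
python3 - <<'E'
from fit import *
k,M=cam2world('wrist'); im=capture('wrist'); cv2.imwrite('pics/w10.png',im); g=cv2.cvtColor(im,6).astype(int)
goto(.507,.0928,.039,-97.4)
for v in (175,185,195,205): print(v,g[v,260:374:2])
for u in (300,316,330): print(u,g[165:235,u])
for v in (225,): print(v,g[v,250:380:2])
E
```

```text
tcp [0.5056 0.0932 0.0659] yaw -97.46 t 15.45 w 58.7 F [ 0.1 -0.2 -0.4]
  d [ 0.2 -1.5 26.9] rot [ 0.0008 -0.0003 -0.0011]
175 [200 200 202 201 202 202 200 199 200 197 178 177 176 157 128 124 111  87
  83  81  83  91 100  93  99  98 103 100  98 100 100 103 109 109 106 117
 123 118 114 113 113 103 106 105 100  96  92  92  93  89  92  89  90  92
 134 173 179]
185 [ 82  87  88 126 137 137 137 138 138 137 134 120  99 113 161 189 199 202
 202 204 206 204 202 203 205 204 201 202 205 204 205 205 204 201 200 201
 203 204 198 183 157 108 101 121 138 137 137 138 136 135 138 135 136 138
 137 137 102]
195 [ 85  81  84  83  83  84  82 108 169 180 153 142 143 144 127 110  85  64
  47  43  48  50  48  47  49  51  52  51  51  48  49  49  50  50  49  50
  49  80 126 135 122 125 124 185 191 177 162 101  84  85  83  83  84  82
  82  82  82]
205 [ 80  78  79  93 118 121 125 125 124 119  84  46  46  42  43  46  47  48
  51  73  86  90  90  93  94  92  94  94  92  90  93  93  92  91  91  88
  86  65  52  49  45  46  42  47  92 120 120 123 120 121 113  84  79  84
  78  80  78]
300 [205 206 206 205 205 204 
[... 406 characters left out ...]
 51
  56  76  89  95  92  98 108 121 127 129 129 128 128 128 128 128 127 126
 127 129 127 129 129 128 127 125 128 129 127 127 129 126 128 125]
330 [203 204 203 205 204 203 191 154 107  98 117 125 115 104  96 106 137 177
 199 203 201 202 202 201 202 198 178 132  75  48  50  52  50  49  45  48
  45  46  57  74  88  92  93  97 108 121 127 127 130 128 130 127 127 128
 128 128 129 127 129 127 127 126 126 125 127 127 129 127 127 127]
225 [ 76  78  79  77  76  83 118 121 121 121 113 102 122 127 128 129 120 107
 101 116 127 126 128 129 127 130 127 125 126 127 129 127 126 127 127 129
 127 127 129 127 127 128 127 128 127 126 128 111 102 120 128 127 127 124
 117 110 116 117 113  79  76  77  75  76  74]
```

```bash
python3 - <<'E'
from fit import *
k,M=cam2world('wrist'); s=sense(); p=s['tcp_pos'];R=s['ee_rot']; print(p)
f=lambda u,v,z: (R.T@(ray(k,M,u,v,z)-p)*1000)
print('well ctr',f(316,190.3,.036)-[26.5,0,0], 'outer',f(316,178.5,.036)-[32.5,0,0])
for o in (.0153,.0173): print('cup rim',f(316,207.5,p[2]+o)-[29.5,0,0],'bandbottom',f(316,201.7,p[2]+o-.018)-[29.5,0,0])
E
```

```text
[0.5056 0.0932 0.0659]
well ctr [ 0.0846 -0.7093 29.8703] outer [ 1.7302 -0.7147 29.8724]
cup rim [ -0.7688  -0.7866 -15.2927] bandbottom [-2.8375 -0.755   2.7068]
cup rim [ -0.1674  -0.7904 -17.2925] bandbottom [-2.2768 -0.7587  0.7069]
```

servo_tool([
  {"tx": 5,"ty": -1,"tz": 4,"ax": 0,"ay": 0,"az": 0,"claw": 52},
  {"tx": 5,"ty": -1,"tz": 8,"ax": 0,"ay": 0,"az": 0,"claw": 52},
  {"tx": 5,"ty": -1,"tz": 11,"ax": 0,"ay": 0,"az": 0,"claw": 52},
  {"tx": 5,"ty": -1,"tz": 14,"ax": 0,"ay": 0,"az": 0,"claw": 52},
  {"tx": 5,"ty": -1,"tz": 16,"ax": 0,"ay": 0,"az": 0,"claw": 52},
  {"tx": 5,"ty": -1,"tz": 17,"ax": 0,"ay": 0,"az": 0,"claw": 52},
  {"tx": 5,"ty": -1,"tz": 17,"ax": 0,"ay": 0,"az": 0,"claw": 52},
])

```text
time_s: 16.03
tcp_pos: [0.5074, 0.0876, 0.0523]
ee_rot: [[-0.126, -0.992, 0.002], [-0.992, 0.126, -0.002], [0.001, -0.002, -1.0]]
wrist_force: [-4.4, -2.9, 19.5]
gripper_width: 0.675
gripper_force: 38.3
```

```bash
python3 - <<'E'
from fit import *
goto(.507,.0928,.039,-97.4)
s=sense(); print(s['wrist_force'],s['moment'])
E
```

```text
tcp [0.5074 0.0876 0.0523] yaw -97.23 t 16.03 w 58.8 F [-4.4 -2.9 19.5]
  d [-5.2  1.1 13.3] rot [-0.0023 -0.0014  0.0029]
[-4.3792 -2.8595 19.5307] [-0.7909  1.3593  0.3799]
```

servo_tool([
  {"tx": 0,"ty": 0,"tz": -3,"ax": 0,"ay": 0,"az": 0,"claw": 52},
  {"tx": 0,"ty": 0,"tz": -3,"ax": 0,"ay": 0,"az": 0,"claw": 52},
  {"tx": 0,"ty": 0,"tz": -3,"ax": 0,"ay": 0,"az": 0,"claw": 80},
  {"tx": 0,"ty": 0,"tz": -3,"ax": 0,"ay": 0,"az": 0,"claw": 80},
  {"tx": 0,"ty": 0,"tz": -3,"ax": 0,"ay": 0,"az": 0,"claw": 80},
  {"tx": 0,"ty": 0,"tz": -3,"ax": 0,"ay": 0,"az": 0,"claw": 80},
  {"tx": 0,"ty": 0,"tz": -30,"ax": 0,"ay": 0,"az": 0,"claw": 80},
  {"tx": 0,"ty": 0,"tz": -70,"ax": 0,"ay": 0,"az": 0,"claw": 80},
  {"tx": 0,"ty": 0,"tz": -90,"ax": 0,"ay": 0,"az": 0,"claw": 80},
  {"tx": 0,"ty": 0,"tz": -90,"ax": 0,"ay": 0,"az": 0,"claw": 80},
  {"tx": 0,"ty": 0,"tz": -90,"ax": 0,"ay": 0,"az": 0,"claw": 80},
])

```text
time_s: 16.95
tcp_pos: [0.5066, 0.0882, 0.1399]
ee_rot: [[-0.13, -0.991, 0.002], [-0.991, 0.13, 0.001], [-0.002, -0.002, -1.0]]
wrist_force: [-0.2, -0.7, -0.9]
gripper_width: 0.92
gripper_force: 0.0
```

```bash
python3 rim.py 11 .054; python3 - <<'E'
from fit import *
k=calibration('wrist');M=np.load('pics/M11.npy')
for z in (.054,.068): print(z,[np.round(px(k,M,[.507+.0295*np.cos(a),.089+.0295*np.sin(a),z]),1).tolist() for a in np.radians([-97,-7,83,173])])
g=cv2.imread('pics/w11.png',0).astype(int)
for u in (300,315): print(u,g[140:230,u])
E
```

```text
tcp [0.5057 0.0878 0.1386] yaw -97.51 t 17.0 w 80.1 F [-0.1 -0.9  0.2]
  d [  -1.5    6.1 -161.4] rot [ 0.0011 -0.0001 -0.0088]
ell [311.8 210.6] [74.6 76.4] bbox (273, 173, 78, 76) P [0.5115 0.0922 0.054 ] 0.6 [107. 113. 117.]
0.054 [[316.3, 171.4], [281.2, 206.6], [316.8, 239.3], [352.0, 206.1]]
0.068 [[316.3, 174.7], [279.3, 211.7], [316.9, 245.9], [353.9, 211.2]]
300 [199 199 198 199 199 198 199 199 199 199 199 198 198 199 197 197 196 198
 197 198 199 199 193 173 131  92  90 111 152 185 199 200 197 189 169 152
 174 196 200 191 161 123  98 104 116 123 127 122 124 124 124 121 124 125
 123 126 123 121 121 121 123 121 122 123 123 121 121 121 121 122 121 123
 120 120 119 123 122 122 119 120 117 111 108 105 105 103 104 104 102  99]
315 [197 198 198 198 198 198 198 198 198 196 198 197 197 199 198 199 199 197
 198 199 198 186 153 105  85  98 131 170 194 200 193 178 152 133 157 188
 199 190 165 130 113 118 123 124 124 124 123 123 123 124 122 124 123 124
 122 123 123 123 121 121 123 123 123 122 124 123 122 122 123 122 122 122
 123 122 120 122 120 121 121 122 120 119 122 117 113 108 106 107 106 105]
```

```bash
python3 - <<'E'
import cv2,numpy as np
from h import *
w=cv2.imread('pics/w11.png'); s=capture('side'); cv2.imwrite('pics/s11.png',s)
A=cv2.resize(w[130:260,240:390],None,fx=2.9,fy=4.6,interpolation=3)
A=cv2.resize(w[130:260,240:390],None,fx=4,fy=4,interpolation=3)[:, 60:460]
B=cv2.resize(s[160:210,240:290],None,fx=8,fy=10.4,interpolation=3)
B=cv2.resize(s[160:212,240:290],None,fx=8,fy=10,interpolation=3)
cv2.imwrite('pics/c11.png',np.hstack([A,B]))
E
```

```text
(no output)
```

View pics/c11.png

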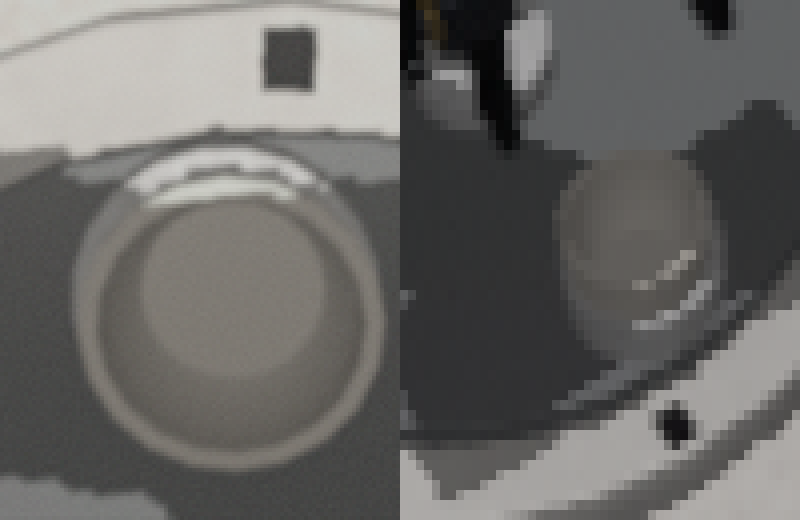

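```bash
cat > pose.py <<'E'
from fit import *
import sys
def rimfit(im,k,M,c0,r0,arc,show=False):
    g=cv2.GaussianBlur(cv2.cvtColor(im,6),(3,3),0).astype(float); pts=[]
    for a in np.radians(np.arange(*arc)):
        rr=np.arange(r0-7,r0+9,.25); xs=c0[0]+rr*np.cos(a); ys=c0[1]+rr*np.sin(a)
        pr=cv2.remap(g.astype('f4'),xs.astype('f4')[None],ys.astype('f4')[None],1)[0]
        d=pr[:-4]-pr[4:]; i=d.argmax()
        if d[i]>12: pts.append([xs[i+2],ys[i+2]])
    pts=np.array(pts)
    def res(q,tilt=True):
        th=np.linspace(0,2*np.pi,181); n=np.array([q[3],q[4],1]); n/=np.linalg.norm(n)
        e1=np.cross([0,1,0],n); e1/=np.linalg.norm(e1); e2=np.cross(n,e1)
        C=q[:3,None]+.0295*(e1[:,None]*np.cos(th)+e2[:,None]*np.sin(th))
        Q=np.linalg.inv(M)@np.vstack([C,np.ones(181)]); uv=np.array([k['fx']*Q[0]/Q[2]+k['cx'],k['fy']*Q[1]/Q[2]+k['cy']]).T
        from matplotlib.path import Path
    from scipy.optimize import least_squares
    def res(q):
        n=np.array([q[3],q[4],1]); n/=np.linalg.norm(n); out=[]
        o=M[:3,3]
        D=(M[:3,:3]@np.array([(pts[:,0]-k['cx'])/k['fx'],(pts[:,1]-k['cy'])/k['fy'],np.ones(len(pts))])).T
        t=((q[:3]-o)@n)/(D@n); P=o+D*t[:,None]
        return np.r_[np.linalg.norm(P-q[:3],axis=1)-.0295, .002*np.array(q[3:])]
    f=least_squares(res,[.507,.09,.06,0,0],loss='soft_l1',f_scale=.0005,x_scale=[.01,.01,.01,.1,.1])
    return f.x,np.abs(f.fun).mean(),len(pts),pts
E
python3 - <<'E'
from pose import *
k=calibration('wrist');M=np.load('pics/M11.npy');im=cv2.imread('pics/w11.png')
for arc in [(-20,200,4),(-30,210,4)]:
    x,e,n,p=rimfit(im,k,M,(313.8,211),37,arc); print(x,e,n)
M4=np.load('pics/M4.npy');im4=cv2.imread('pics/w4.png')
for c,r in [((314.9,174.3),32),((274.7,45.2),37)]:
    x,e,n,p=rimfit(im4,k,M4,c,r,(0,360,5)); print('w4',x,e,n)
E
```

```text
[ 0.5106  0.083   0.0802  0.1363 -0.1097] 0.00021331853679060374 55
[ 0.5106  0.0806  0.0847  0.2152 -0.1592] 0.00021288747026259306 59
w4 [ 0.5523 -0.1217  0.0441 -0.035  -0.3863] 0.00021899642241097474 72
w4 [ 0.5171 -0.1629  0.3225  0.      0.    ] 6.045277490196631e-16 72
```

```bash
sed -i 's/\.002\*np.array(q\[3:\])/TW*np.array(q[3:])/; s/^import sys/import sys\nTW=1.0/' pose.py
python3 - <<'E'
from pose import *
k=calibration('wrist')
for n_,c,r,arc in [('11',(313.8,211),37,(-20,200,4)),('4',(314.9,174.3),32,(0,360,5)),('4',(314.9,174.3),32,(-20,200,4)),('4',(274.7,45.2),37,(-20,200,5)),('4',(274.7,45.2),37,(0,360,5))]:
    M=np.load(f'pics/M{n_}.npy');im=cv2.imread(f'pics/w{n_}.png')
    x,e,n,p=rimfit(im,k,M,c,r,arc); print(n_,x[:3],e,n)
E
```

```text
11 [0.5101 0.0859 0.0762] 0.0002579861484456573 55
4 [ 0.5524 -0.1206  0.0443] 0.00021250009848288427 72
4 [ 0.5524 -0.1208  0.0446] 0.00019465382915309404 55
4 [ 0.5711 -0.2307  0.0442] 0.00022581537394795876 44
4 [ 0.5709 -0.2307  0.046 ] 0.0006094807642237877 72
```

```bash
python3 - <<'E'
from fit import *
k=calibration('wrist');M=np.load('pics/M11.npy');g=cv2.GaussianBlur(cv2.imread('pics/w11.png',0),(3,3),0).astype(int)
for v in range(170,246,8): print(v,g[v,262:300:2],'|',g[v,330:366:2])
for u in range(296,336,6): print(u,g[160:190,u])
f=lambda p:np.round(px(k,M,p),1).tolist()
print([f([.507+.0325*np.cos(a),.089+.0325*np.sin(a),.036]) for a in np.radians([-97,-52,-7,38,83,128,173,-142])])
E
```

```text
170 [122 121 115 104  98 110 122 119 116 118 122 127 131 129 122 125 149 169
 186] | [120 119 128 131 133 132 133 132 133 132 132 132 132 132 132 132 130 128]
178 [ 81  81  80  81  82  81  80  81  80  81  93 109 118 125 148 158 160 175
 191] | [120 112 120 125 109  89  80  80  80  80  80  81  80  80  80  80  80  80]
186 [ 79  79  79  78  79  79  79  89 110 118 118 117 122 123 113 101  97 105
 119] | [101 102 114 122 122 117 114 106  86  78  78  78  78  79  82  80  77  78]
194 [ 77  77  77  77  77  78 100 117 120 123 121 103  93  94 100 115 124 124
 123] | [123 121 112  98  94 102 119 122 116  98  79  77  75  77  76  76  77  82]
202 [ 75  75  76  75  76  86 112 121 122 106  91  92  96 100 113 122 122 123
 122] | [122 122 121 109  98  95  93 101 120 118  91  75  75  75  75  74  75  74]
210 [ 74  73  74  75  74  81 109 122 116  94  90  94  96  99 104 115 122 122
 122] | [121 121 112 103  99  96  94  90 105 121 110  79  73  74  73  73  72  73]
218 [ 73  72  73  73  72  71  82 111 120 104  89  92  96  97 100 101 105 110
 116] | [107 104 102 100  97  94  90  94 116 119  92  71  72  72  72 
[... 807 characters left out ...]
7 184 197 198
 185 160 132 120 121 124 124 124 124 124 123 123]
314 [194 180 149 113  94 103 133 167 190 194 180 157 136 137 160 185 196 190
 167 138 120 120 123 124 124 124 124 124 123 123]
320 [192 170 134 108 104 107 111 131 161 184 191 180 156 136 141 167 183 173
 146 122 112 113 119 123 124 124 124 124 124 124]
326 [196 185 158 129 118 121 120 112 115 139 169 185 185 171 151 143 154 172
 178 165 140 120 111 109 113 118 122 123 123 123]
332 [196 185 157 126 115 123 131 132 131 126 119 119 133 155 167 159 137 118
 112 113 119 123 123 121 115 108 102  99 101 105]
[[316.3, 164.3], [290.0, 175.4], [280.1, 200.9], [291.5, 225.1], [316.8, 234.7], [342.0, 224.7], [353.1, 200.3], [342.8, 174.9]]
```

```bash
python3 - <<'E'
from h import *
goto(.571,-.213,.16,-97.5)
E
```

```text
tcp [0.5052 0.0875 0.1376] yaw -97.5 t 17.1 w 80.0 F [-0.1 -0.5 -0.3]
  d [ 289.4 -104.4  -22.2] rot [ 0.003  -0.0016  0.0001]
```

servo_tool([
  {"tx": 0,"ty": 0,"tz": -23,"ax": 0,"ay": 0,"az": 0,"claw": 87},
  {"tx": 289,"ty": -104,"tz": -23,"ax": 0,"ay": 0,"az": 0,"claw": 87},
  {"tx": 289,"ty": -104,"tz": -23,"ax": 0,"ay": 0,"az": 0,"claw": 87},
  {"tx": 289,"ty": -104,"tz": -23,"ax": 0,"ay": 0,"az": 0,"claw": 87},
  {"tx": 289,"ty": -104,"tz": -23,"ax": 0,"ay": 0,"az": 0,"claw": 87},
  {"tx": 289,"ty": -104,"tz": -23,"ax": 0,"ay": 0,"az": 0,"claw": 87},
  {"tx": 289,"ty": -104,"tz": -23,"ax": 0,"ay": 0,"az": 0,"claw": 87},
  {"tx": 289,"ty": -104,"tz": -23,"ax": 0,"ay": 0,"az": 0,"claw": 87},
  {"tx": 289,"ty": -104,"tz": -23,"ax": 0,"ay": 0,"az": 0,"claw": 87},
  {"tx": 289,"ty": -104,"tz": -23,"ax": 0,"ay": 0,"az": 0,"claw": 87},
  {"tx": 289,"ty": -104,"tz": -23,"ax": 0,"ay": 0,"az": 0,"claw": 87},
  {"tx": 289,"ty": -104,"tz": -23,"ax": 0,"ay": 0,"az": 0,"claw": 87},
])

```text
time_s: 18.1
tcp_pos: [0.571, -0.2115, 0.161]
ee_rot: [[-0.13, -0.992, -0.003], [-0.992, 0.13, 0.001], [-0.0, 0.003, -1.0]]
wrist_force: [0.1, 0.1, -1.5]
gripper_width: 1.003
gripper_force: 0.0
```

```bash
python3 rim.py 12; python3 - <<'E'
from h import *
goto(.571,-.233,.020,-97.5)
E
```

```text
tcp [ 0.5713 -0.2111  0.1615] yaw -97.41 t 18.15 w 87.2 F [-0.2 -0.5  0.7]
  d [-289.4  109.7 -138.2] rot [ 0.0018  0.0002 -0.0071]
ell [622.6 139.7] [62.7 91.7] bbox (577, 108, 63, 65) P [ 0.2867 -0.2257  0.036 ] 0.84 [128.  82.  65.]
ell [396.5   7.2] [72.  86.9] bbox (360, 0, 75, 50) P [ 0.4853 -0.3597  0.036 ] 0.78 [183. 189. 189.]
ell [312.3 171.7] [63.2 64. ] bbox (281, 140, 64, 64) P [ 0.5719 -0.2334  0.036 ] 0.7 [146. 152. 154.]
ell [268.7  37.8] [71.7 79.4] bbox (232, 0, 73, 78) P [ 0.5931 -0.3508  0.036 ] 0.62 [175. 178. 178.]
ell [95.5  7.6] [67.  89.2] bbox (54, 0, 83, 44) P [ 0.7299 -0.3912  0.036 ] 0.6 [ 63. 150. 166.]
tcp [ 0.5714 -0.2109  0.1619] yaw -97.38 t 18.2 w 86.8 F [-0.2 -0.3  0.9]
  d [ 22.   -2.6 141.9] rot [0.0011 0.0001 0.0021]
```

servo_tool([
  {"tx": 21,"ty": -2.7,"tz": 40,"ax": 0,"ay": 0,"az": 0,"claw": 87},
  {"tx": 21,"ty": -2.7,"tz": 80,"ax": 0,"ay": 0,"az": 0,"claw": 87},
  {"tx": 21,"ty": -2.7,"tz": 110,"ax": 0,"ay": 0,"az": 0,"claw": 87},
  {"tx": 21,"ty": -2.7,"tz": 130,"ax": 0,"ay": 0,"az": 0,"claw": 87},
  {"tx": 21,"ty": -2.7,"tz": 141,"ax": 0,"ay": 0,"az": 0,"claw": 87},
  {"tx": 21,"ty": -2.7,"tz": 141,"ax": 0,"ay": 0,"az": 0,"claw": 87},
  {"tx": 21,"ty": -2.7,"tz": 141,"ax": 0,"ay": 0,"az": 0,"claw": 52},
  {"tx": 21,"ty": -2.7,"tz": 141,"ax": 0,"ay": 0,"az": 0,"claw": 52},
  {"tx": 21,"ty": -2.7,"tz": 141,"ax": 0,"ay": 0,"az": 0,"claw": 52},
  {"tx": 21,"ty": -2.7,"tz": 141,"ax": 0,"ay": 0,"az": 0,"claw": 52},
  {"tx": 21,"ty": -2.7,"tz": 141,"ax": 0,"ay": 0,"az": 0,"claw": 52},
  {"tx": 21,"ty": -2.7,"tz": 141,"ax": 0,"ay": 0,"az": 0,"claw": 52},
])

```text
time_s: 19.2
tcp_pos: [0.5721, -0.2334, 0.0224]
ee_rot: [[-0.13, -0.992, 0.001], [-0.992, 0.13, -0.0], [0.0, -0.001, -1.0]]
wrist_force: [-0.2, 1.3, 3.7]
gripper_width: 0.673
gripper_force: 30.0
```

```bash
python3 - <<'E'
from h import *
goto(.508,.089,.150,-97.5)
E
```

```text
tcp [ 0.5721 -0.2334  0.0224] yaw -97.47 t 19.2 w 58.5 F [-0.2  1.3  3.7]
  d [-311.3  105.3 -127.7] rot [-0.0014 -0.0001  0.0005]
```

servo_tool([
  {"tx": 0,"ty": 0,"tz": -40,"ax": 0,"ay": 0,"az": 0,"claw": 52},
  {"tx": 0,"ty": 0,"tz": -80,"ax": 0,"ay": 0,"az": 0,"claw": 52},
  {"tx": -30,"ty": 10,"tz": -110,"ax": 0,"ay": 0,"az": 0,"claw": 52},
  {"tx": -65,"ty": 22,"tz": -127,"ax": 0,"ay": 0,"az": 0,"claw": 52},
  {"tx": -100,"ty": 34,"tz": -127,"ax": 0,"ay": 0,"az": 0,"claw": 52},
  {"tx": -138,"ty": 47,"tz": -127,"ax": 0,"ay": 0,"az": 0,"claw": 52},
  {"tx": -176,"ty": 60,"tz": -127,"ax": 0,"ay": 0,"az": 0,"claw": 52},
  {"tx": -214,"ty": 73,"tz": -127,"ax": 0,"ay": 0,"az": 0,"claw": 52},
  {"tx": -252,"ty": 86,"tz": -127,"ax": 0,"ay": 0,"az": 0,"claw": 52},
  {"tx": -285,"ty": 97,"tz": -127,"ax": 0,"ay": 0,"az": 0,"claw": 52},
  {"tx": -311,"ty": 105,"tz": -127,"ax": 0,"ay": 0,"az": 0,"claw": 52},
  {"tx": -311,"ty": 105,"tz": -127,"ax": 0,"ay": 0,"az": 0,"claw": 52},
])

```text
time_s: 20.2
tcp_pos: [0.5076, 0.0926, 0.1488]
ee_rot: [[-0.125, -0.992, 0.001], [-0.992, 0.125, 0.001], [-0.001, -0.001, -1.0]]
wrist_force: [0.2, -0.4, -0.5]
gripper_width: 0.676
gripper_force: 30.0
```

servo_tool([
  {"tx": 0,"ty": 0,"tz": 0,"ax": 0,"ay": 0,"az": 0,"claw": 52},
  {"tx": 0,"ty": 0,"tz": 0,"ax": 0,"ay": 0,"az": 0,"claw": 52},
  {"tx": 0,"ty": 0,"tz": 0,"ax": 0,"ay": 0,"az": 0,"claw": 52},
  {"tx": 0,"ty": 0,"tz": 0,"ax": 0,"ay": 0,"az": 0,"claw": 52},
])

```text
time_s: 20.53
tcp_pos: [0.5081, 0.0876, 0.1483]
ee_rot: [[-0.132, -0.991, -0.0], [-0.991, 0.132, -0.0], [0.0, 0.0, -1.0]]
wrist_force: [0.2, -0.7, -0.5]
gripper_width: 0.677
gripper_force: 30.0
```

```bash
cat > al2.py <<'E'
from fit import *
import sys
zr=float(sys.argv[2]) # rim z of the top cup in the stack
k,M=cam2world('wrist'); im=capture('wrist'); cv2.imwrite(f'pics/w{sys.argv[1]}.png',im); np.save(f'pics/M{sys.argv[1]}.npy',M)
s=sense(); p=s['tcp_pos'];R=s['ee_rot']; goto(.508,.089,.072,-97.5)
g=cv2.cvtColor(im,6).astype(int)
c=px(k,M,[.508,.089,zr]); print('pred stack rim ctr',np.round(c,1),[np.round(px(k,M,[.508+.0295*np.cos(a),.089+.0295*np.sin(a),zr]),1).tolist() for a in np.radians([-97.5,-7.5,172.5])])
for u in (305,315,325): print(u,list(g[150:215,u]))
for v in (190,196,202): print(v,list(g[v,262:372:2]))
c,s_=dark(im,295,345,110,185,90); print('mark',c,s_)
E
python3 al2.py 13 .068
```

```text
tcp [0.5081 0.0876 0.1483] yaw -97.58 t 20.58 w 58.7 F [-0.3  0.4 -1. ]
  d [-1.3  0.3 76.3] rot [ 0.0002 -0.0001 -0.0014]
pred stack rim ctr [317.1 209.1] [[317.1, 173.5], [281.0, 209.1], [353.2, 209.1]]
305 [np.int64(202), np.int64(203), np.int64(201), np.int64(203), np.int64(201), np.int64(202), np.int64(202), np.int64(201), np.int64(200), np.int64(202), np.int64(201), np.int64(196), np.int64(170), np.int64(124), np.int64(93), np.int64(102), np.int64(143), np.int64(179), np.int64(199), np.int64(200), np.int64(184), np.int64(153), np.int64(123), np.int64(128), np.int64(166), np.int64(195), np.int64(204), np.int64(201), np.int64(180), np.int64(138), np.int64(111), np.int64(116), np.int64(126), np.int64(126), np.int64(127), np.int64(126), np.int64(125), np.int64(128), np.int64(127), np.int64(129), np.int64(125), np.int64(125), np.int64(127), np.int64(126), np.int64(126), np.int64(126), np.int64(126), np.int64(125), np.int64(128), np.int64(126), np.int64(125), np.int64(115), np.int64(97), np.int64(88), np.int64(91), np.int64(91), np.int64(103), np.int64(114), np.int64(123), np.int64(1
[... 3787 characters left out ...]
), np.int64(107), np.int64(93), np.int64(96), np.int64(102), np.int64(101), np.int64(117), np.int64(126), np.int64(124), np.int64(124), np.int64(116), np.int64(108), np.int64(102), np.int64(96), np.int64(99), np.int64(95), np.int64(91), np.int64(89), np.int64(87), np.int64(88), np.int64(89), np.int64(94), np.int64(97), np.int64(100), np.int64(106), np.int64(112), np.int64(116), np.int64(123), np.int64(116), np.int64(102), np.int64(101), np.int64(99), np.int64(97), np.int64(121), np.int64(126), np.int64(100), np.int64(78), np.int64(78), np.int64(79), np.int64(76), np.int64(77), np.int64(77), np.int64(79), np.int64(79), np.int64(77), np.int64(76)]
mark [327.4357 144.3214] [322 138  12  14 140]
```

servo_tool([
  {"tx": -0.8,"ty": -2.4,"tz": 25,"ax": 0,"ay": 0,"az": 0,"claw": 52},
  {"tx": -0.8,"ty": -2.4,"tz": 45,"ax": 0,"ay": 0,"az": 0,"claw": 52},
  {"tx": -0.8,"ty": -2.4,"tz": 55,"ax": 0,"ay": 0,"az": 0,"claw": 52},
  {"tx": -0.8,"ty": -2.4,"tz": 61,"ax": 0,"ay": 0,"az": 0,"claw": 52},
  {"tx": -0.8,"ty": -2.4,"tz": 66,"ax": 0,"ay": 0,"az": 0,"claw": 52},
  {"tx": -0.8,"ty": -2.4,"tz": 70,"ax": 0,"ay": 0,"az": 0,"claw": 52},
  {"tx": -0.8,"ty": -2.4,"tz": 72,"ax": 0,"ay": 0,"az": 0,"claw": 52},
  {"tx": -0.8,"ty": -2.4,"tz": 74,"ax": 0,"ay": 0,"az": 0,"claw": 52},
  {"tx": -0.8,"ty": -2.4,"tz": 74,"ax": 0,"ay": 0,"az": 0,"claw": 52},
])

```text
time_s: 21.33
tcp_pos: [0.5107, 0.0892, 0.0745]
ee_rot: [[-0.13, -0.992, 0.0], [-0.992, 0.13, 0.0], [-0.0, -0.0, -1.0]]
wrist_force: [0.0, 0.1, -0.5]
gripper_width: 0.677
gripper_force: 30.0
```

servo_tool([
  {"tx": 0.3,"ty": 2,"tz": 0.5,"ax": 0,"ay": 0,"az": 0,"claw": 52},
  {"tx": 0.6,"ty": 4,"tz": 1,"ax": 0,"ay": 0,"az": 0,"claw": 52},
  {"tx": 0.9,"ty": 6,"tz": 1,"ax": 0,"ay": 0,"az": 0,"claw": 52},
  {"tx": 1.2,"ty": 8,"tz": 1,"ax": 0,"ay": 0,"az": 0,"claw": 52},
  {"tx": 1.5,"ty": 10,"tz": 1,"ax": 0,"ay": 0,"az": 0,"claw": 52},
  {"tx": 1.8,"ty": 12,"tz": 1,"ax": 0,"ay": 0,"az": 0,"claw": 52},
  {"tx": 1.8,"ty": 12,"tz": 1.5,"ax": 0,"ay": 0,"az": 0,"claw": 52},
  {"tx": 1.8,"ty": 12,"tz": 2,"ax": 0,"ay": 0,"az": 0,"claw": 52},
  {"tx": 1.8,"ty": 12,"tz": 2,"ax": 0,"ay": 0,"az": 0,"claw": 52},
  {"tx": 1.8,"ty": 12,"tz": 2,"ax": 0,"ay": 0,"az": 0,"claw": 52},
])

```text
time_s: 22.17
tcp_pos: [0.4995, 0.0898, 0.0743]
ee_rot: [[-0.13, -0.992, 0.003], [-0.992, 0.13, 0.001], [-0.002, -0.003, -1.0]]
wrist_force: [0.8, 2.2, 11.7]
gripper_width: 0.673
gripper_force: 30.0
```

servo_tool([
  {"tx": 0,"ty": 0,"tz": -1.5,"ax": 0,"ay": 0,"az": 0,"claw": 52},
  {"tx": 0,"ty": 0,"tz": -1.5,"ax": 0,"ay": 0,"az": 0,"claw": 80},
  {"tx": 0,"ty": 0,"tz": -1.5,"ax": 0,"ay": 0,"az": 0,"claw": 80},
  {"tx": 0,"ty": 0,"tz": -1.5,"ax": 0,"ay": 0,"az": 0,"claw": 80},
  {"tx": 0,"ty": 0,"tz": -1.5,"ax": 0,"ay": 0,"az": 0,"claw": 80},
  {"tx": 0,"ty": 0,"tz": -30,"ax": 0,"ay": 0,"az": 0,"claw": 80},
  {"tx": 0,"ty": 0,"tz": -70,"ax": 0,"ay": 0,"az": 0,"claw": 80},
  {"tx": 0,"ty": 0,"tz": -85,"ax": 0,"ay": 0,"az": 0,"claw": 87},
  {"tx": 0,"ty": 0,"tz": -85,"ax": 0,"ay": 0,"az": 0,"claw": 87},
  {"tx": 0,"ty": 0,"tz": -85,"ax": 0,"ay": 0,"az": 0,"claw": 87},
  {"tx": 0,"ty": 0,"tz": -85,"ax": 0,"ay": 0,"az": 0,"claw": 87},
])

```text
time_s: 23.08
tcp_pos: [0.4969, 0.0884, 0.1558]
ee_rot: [[-0.131, -0.991, -0.004], [-0.991, 0.131, -0.001], [0.001, 0.003, -1.0]]
wrist_force: [0.2, -0.2, -0.5]
gripper_width: 0.992
gripper_force: 0.0
```

```bash
python3 rim.py 14 .086;  python3 - <<'E'
from h import *
goto(.592,-.330,.16,-97.5)
E
```

```text
tcp [0.4969 0.0883 0.1556] yaw -97.5 t 23.13 w 87.0 F [-0.2  0.4 -0.1]
  d [  -1.7   -2.3 -144.5] rot [ 0.0038 -0.002  -0.0087]
ell [312.1 213. ] [74.2 76. ] bbox (274, 176, 77, 75) P [0.5005 0.0892 0.086 ] 0.95 [105. 111. 115.]
ell [310.3 203.2] [64.5 66.4] bbox (280, 170, 53, 22) P [0.5008 0.0811 0.086 ] 0.48 [130. 136. 138.]
tcp [0.4971 0.0884 0.1556] yaw -97.49 t 23.18 w 87.1 F [-0.2  0.7 -0.2]
  d [ 402.4 -148.6   -4.1] rot [ 0.0036 -0.0021  0.0001]
```

servo_tool([
  {"tx": 402,"ty": -149,"tz": -4,"ax": 0,"ay": 0,"az": 0,"claw": 87},
  {"tx": 402,"ty": -149,"tz": -4,"ax": 0,"ay": 0,"az": 0,"claw": 87},
  {"tx": 402,"ty": -149,"tz": -4,"ax": 0,"ay": 0,"az": 0,"claw": 87},
  {"tx": 402,"ty": -149,"tz": -4,"ax": 0,"ay": 0,"az": 0,"claw": 87},
  {"tx": 402,"ty": -149,"tz": -4,"ax": 0,"ay": 0,"az": 0,"claw": 87},
  {"tx": 402,"ty": -149,"tz": -4,"ax": 0,"ay": 0,"az": 0,"claw": 87},
  {"tx": 402,"ty": -149,"tz": -4,"ax": 0,"ay": 0,"az": 0,"claw": 87},
  {"tx": 402,"ty": -149,"tz": -4,"ax": 0,"ay": 0,"az": 0,"claw": 87},
  {"tx": 402,"ty": -149,"tz": -4,"ax": 0,"ay": 0,"az": 0,"claw": 87},
  {"tx": 402,"ty": -149,"tz": -4,"ax": 0,"ay": 0,"az": 0,"claw": 87},
  {"tx": 402,"ty": -149,"tz": -4,"ax": 0,"ay": 0,"az": 0,"claw": 87},
  {"tx": 402,"ty": -149,"tz": -4,"ax": 0,"ay": 0,"az": 0,"claw": 87},
])

```text
time_s: 24.18
tcp_pos: [0.593, -0.3322, 0.1584]
ee_rot: [[-0.135, -0.991, -0.004], [-0.991, 0.135, 0.001], [-0.0, 0.004, -1.0]]
wrist_force: [-1.1, 0.3, -0.2]
gripper_width: 1.001
gripper_force: 0.0
```

servo_tool([
  {"tx": 0,"ty": 0,"tz": 0,"ax": 0,"ay": 0,"az": 0,"claw": 87},
  {"tx": 0,"ty": 0,"tz": 0,"ax": 0,"ay": 0,"az": 0,"claw": 87},
  {"tx": 0,"ty": 0,"tz": 0,"ax": 0,"ay": 0,"az": 0,"claw": 87},
])

```text
time_s: 24.43
tcp_pos: [0.5936, -0.3275, 0.1611]
ee_rot: [[-0.128, -0.992, -0.001], [-0.992, 0.128, 0.0], [-0.0, 0.001, -1.0]]
wrist_force: [0.6, -0.4, 0.3]
gripper_width: 1.001
gripper_force: 0.0
```

```bash
python3 rim.py 15; python3 - <<'E'
from h import *
goto(.592,-.351,.020,-97.5)
E
```

```text
tcp [ 0.5938 -0.3275  0.1615] yaw -97.36 t 24.48 w 86.8 F [0.5 0.5 0.4]
  d [-402.   146.6 -138.4] rot [ 0.0004  0.0002 -0.0063]
ell [313.8 169.8] [63.3 64.1] bbox (282, 138, 65, 64) P [ 0.5931 -0.3509  0.036 ] 0.93 [149. 155. 157.]
ell [157.  138.7] [64.5 73.4] bbox (122, 106, 72, 66) P [ 0.731  -0.3976  0.036 ] 0.93 [ 83. 160. 176.]
ell [428.5 144.1] [63.8 69.9] bbox (394, 111, 69, 67) P [ 0.4859 -0.361   0.036 ] 0.63 [168. 176. 178.]
ell [649.3 239.3] [ 27.2 109.3] bbox (594, 222, 46, 30) P [ 0.2705 -0.2385  0.036 ] 0.57 [116.  72.  53.]
tcp [ 0.5939 -0.3276  0.1617] yaw -97.36 t 24.53 w 87.0 F [-0.3 -0.2  1.1]
  d [ 23.5  -1.1 141.7] rot [-0.0001  0.0001  0.0024]
```

servo_tool([
  {"tx": 23,"ty": -2.2,"tz": 40,"ax": 0,"ay": 0,"az": 0,"claw": 87},
  {"tx": 23,"ty": -2.2,"tz": 80,"ax": 0,"ay": 0,"az": 0,"claw": 87},
  {"tx": 23,"ty": -2.2,"tz": 110,"ax": 0,"ay": 0,"az": 0,"claw": 87},
  {"tx": 23,"ty": -2.2,"tz": 130,"ax": 0,"ay": 0,"az": 0,"claw": 87},
  {"tx": 23,"ty": -2.2,"tz": 140,"ax": 0,"ay": 0,"az": 0,"claw": 87},
  {"tx": 23,"ty": -2.2,"tz": 140,"ax": 0,"ay": 0,"az": 0,"claw": 87},
  {"tx": 23,"ty": -2.2,"tz": 140,"ax": 0,"ay": 0,"az": 0,"claw": 52},
  {"tx": 23,"ty": -2.2,"tz": 140,"ax": 0,"ay": 0,"az": 0,"claw": 52},
  {"tx": 23,"ty": -2.2,"tz": 140,"ax": 0,"ay": 0,"az": 0,"claw": 52},
  {"tx": 23,"ty": -2.2,"tz": 140,"ax": 0,"ay": 0,"az": 0,"claw": 52},
  {"tx": 23,"ty": -2.2,"tz": 140,"ax": 0,"ay": 0,"az": 0,"claw": 52},
  {"tx": 23,"ty": -2.2,"tz": 140,"ax": 0,"ay": 0,"az": 0,"claw": 52},
])

```text
time_s: 25.53
tcp_pos: [0.5934, -0.3523, 0.0226]
ee_rot: [[-0.13, -0.992, 0.001], [-0.992, 0.13, -0.001], [0.0, -0.001, -1.0]]
wrist_force: [-0.2, 1.3, 3.6]
gripper_width: 0.679
gripper_force: 30.0
```

```bash
python3 - <<'E'
from h import *
goto(.5005,.089,.165,-97.5)
E
```

```text
tcp [ 0.5934 -0.3523  0.0226] yaw -97.47 t 25.53 w 59.0 F [-0.2  1.3  3.6]
  d [-425.4  149.3 -142.8] rot [-0.0014 -0.0004  0.0006]
```

servo_tool([
  {"tx": 0,"ty": 0,"tz": -40,"ax": 0,"ay": 0,"az": 0,"claw": 52},
  {"tx": 0,"ty": 0,"tz": -80,"ax": 0,"ay": 0,"az": 0,"claw": 52},
  {"tx": -25,"ty": 9,"tz": -110,"ax": 0,"ay": 0,"az": 0,"claw": 52},
  {"tx": -60,"ty": 21,"tz": -125,"ax": 0,"ay": 0,"az": 0,"claw": 52},
  {"tx": -98,"ty": 34,"tz": -130,"ax": 0,"ay": 0,"az": 0,"claw": 52},
  {"tx": -136,"ty": 48,"tz": -135,"ax": 0,"ay": 0,"az": 0,"claw": 52},
  {"tx": -174,"ty": 61,"tz": -140,"ax": 0,"ay": 0,"az": 0,"claw": 52},
  {"tx": -212,"ty": 74,"tz": -142,"ax": 0,"ay": 0,"az": 0,"claw": 52},
  {"tx": -250,"ty": 88,"tz": -142,"ax": 0,"ay": 0,"az": 0,"claw": 52},
  {"tx": -288,"ty": 101,"tz": -142,"ax": 0,"ay": 0,"az": 0,"claw": 52},
  {"tx": -326,"ty": 114,"tz": -142,"ax": 0,"ay": 0,"az": 0,"claw": 52},
  {"tx": -364,"ty": 128,"tz": -142,"ax": 0,"ay": 0,"az": 0,"claw": 52},
])

```text
time_s: 26.53
tcp_pos: [0.5128, 0.0272, 0.1637]
ee_rot: [[-0.13, -0.991, 0.001], [-0.991, 0.13, 0.0], [-0.001, -0.001, -1.0]]
wrist_force: [0.8, 1.0, -0.4]
gripper_width: 0.678
gripper_force: 30.0
```

servo_tool([
  {"tx": -30,"ty": 11,"tz": 0,"ax": 0,"ay": 0,"az": 0,"claw": 52},
  {"tx": -50,"ty": 18,"tz": 0,"ax": 0,"ay": 0,"az": 0,"claw": 52},
  {"tx": -61,"ty": 21.5,"tz": 0,"ax": 0,"ay": 0,"az": 0,"claw": 52},
  {"tx": -61,"ty": 21.5,"tz": 0,"ax": 0,"ay": 0,"az": 0,"claw": 52},
  {"tx": -61,"ty": 21.5,"tz": 0,"ax": 0,"ay": 0,"az": 0,"claw": 52},
  {"tx": -61,"ty": 21.5,"tz": 0,"ax": 0,"ay": 0,"az": 0,"claw": 52},
  {"tx": -61,"ty": 21.5,"tz": 0,"ax": 0,"ay": 0,"az": 0,"claw": 52},
  {"tx": -61,"ty": 21.5,"tz": 0,"ax": 0,"ay": 0,"az": 0,"claw": 52},
])

```text
time_s: 27.2
tcp_pos: [0.5002, 0.0876, 0.1632]
ee_rot: [[-0.132, -0.991, -0.0], [-0.991, 0.132, -0.0], [0.0, 0.0, -1.0]]
wrist_force: [0.2, 0.4, -0.4]
gripper_width: 0.675
gripper_force: 30.0
```

```bash
cat > al3.py <<'E'
from fit import *
import sys
zr=float(sys.argv[2])
k,M=cam2world('wrist'); im=capture('wrist'); cv2.imwrite(f'pics/w{sys.argv[1]}.png',im)
s=sense(); p=s['tcp_pos'];R=s['ee_rot']; goto(.5005,.089,zr,-97.5)
g=cv2.GaussianBlur(cv2.cvtColor(im,6),(3,3),0).astype(int)
def edge(a,b,th):  # subpixel first crossing along profile
    i=np.where(a>th)[0]; return b+i[0]-(a[i[0]]-th)/max(1,a[i[0]]-a[i[0]-1]) if len(i) else None
for v in (192,198,202):
    r=g[v]; l=edge(r[255:312],255,100); q=375-edge(r[375:320:-1],0,100); mid=(l+q)/2
    print(v,'edges',round(l,1),round(q,1),'mid',round(mid,1),'ty(mm)',np.round(R.T@(ray(k,M,mid,v,zr)-p)*1000,1)[1])
print('held wall row',list(map(int,g[202,296:340:2])))
print('col315',list(map(int,g[160:212,315])))
print('rim outer pred v',np.round([px(k,M,[p[0]+R[0,0]*(.0295),p[1]+R[1,0]*.0295,zr])],1), 'px/mm',(px(k,M,[p[0]+R[0,0]*(.0305),p[1]+R[1,0]*.0305,zr])[1]-px(k,M,[p[0]+R[0,0]*(.0295),p[1]+R[1,0]*.0295,zr])[1]))
E
python3 al3.py 16 .086
```

```text
tcp [0.5002 0.0878 0.1632] yaw -97.57 t 27.25 w 58.8 F [-0.3  0.3  0. ]
  d [-1.3 -0.1 77.2] rot [ 0.0002 -0.0002 -0.0012]
192 edges 278.2 349.4 mid 313.8 ty(mm) -2.4
198 edges 277.7 352.0 mid 314.9 ty(mm) -1.5
202 edges 278.0 353.5 mid 315.8 ty(mm) -0.8
held wall row [124, 126, 125, 124, 124, 122, 121, 118, 115, 113, 113, 116, 119, 120, 122, 123, 124, 125, 125, 125, 126, 122]
col315 [130, 100, 100, 127, 164, 192, 202, 198, 182, 162, 150, 145, 135, 128, 140, 168, 192, 196, 182, 154, 129, 121, 123, 127, 127, 127, 126, 126, 126, 126, 126, 126, 126, 126, 125, 125, 126, 126, 126, 126, 125, 121, 112, 100, 91, 89, 92, 100, 111, 120, 124, 124]
rim outer pred v [[316.8 172.6]] px/mm -1.2650474827799485
```

servo_tool([
  {"tx": -1,"ty": -1,"tz": 20,"ax": 0,"ay": 0,"az": 0,"claw": 52},
  {"tx": -1,"ty": -1,"tz": 40,"ax": 0,"ay": 0,"az": 0,"claw": 52},
  {"tx": -1,"ty": -1,"tz": 50,"ax": 0,"ay": 0,"az": 0,"claw": 52},
  {"tx": -1,"ty": -1,"tz": 56,"ax": 0,"ay": 0,"az": 0,"claw": 52},
  {"tx": -1,"ty": -1,"tz": 61,"ax": 0,"ay": 0,"az": 0,"claw": 52},
  {"tx": -1,"ty": -1,"tz": 65,"ax": 0,"ay": 0,"az": 0,"claw": 52},
  {"tx": -1,"ty": -1,"tz": 68,"ax": 0,"ay": 0,"az": 0,"claw": 52},
  {"tx": -1,"ty": -1,"tz": 70,"ax": 0,"ay": 0,"az": 0,"claw": 52},
  {"tx": -1,"ty": -1,"tz": 71,"ax": 0,"ay": 0,"az": 0,"claw": 52},
  {"tx": -1,"ty": -1,"tz": 72,"ax": 0,"ay": 0,"az": 0,"claw": 52},
  {"tx": -1,"ty": -1,"tz": 72,"ax": 0,"ay": 0,"az": 0,"claw": 52},
])

```text
time_s: 28.17
tcp_pos: [0.5015, 0.0895, 0.0925]
ee_rot: [[-0.129, -0.992, 0.001], [-0.992, 0.129, -0.0], [0.0, -0.001, -1.0]]
wrist_force: [-1.3, -1.4, 4.9]
gripper_width: 0.673
gripper_force: 30.0
```

Seated exactly as expected. Release and rise.

servo_tool([
  {"tx": 0,"ty": 0,"tz": -0.5,"ax": 0,"ay": 0,"az": 0,"claw": 52},
  {"tx": 0,"ty": 0,"tz": -0.5,"ax": 0,"ay": 0,"az": 0,"claw": 80},
  {"tx": 0,"ty": 0,"tz": -0.5,"ax": 0,"ay": 0,"az": 0,"claw": 80},
  {"tx": 0,"ty": 0,"tz": -0.5,"ax": 0,"ay": 0,"az": 0,"claw": 80},
  {"tx": 0,"ty": 0,"tz": -0.5,"ax": 0,"ay": 0,"az": 0,"claw": 80},
  {"tx": 0,"ty": 0,"tz": -30,"ax": 0,"ay": 0,"az": 0,"claw": 80},
  {"tx": 0,"ty": 0,"tz": -70,"ax": 0,"ay": 0,"az": 0,"claw": 80},
  {"tx": 0,"ty": 0,"tz": -85,"ax": 0,"ay": 0,"az": 0,"claw": 87},
  {"tx": 0,"ty": 0,"tz": -85,"ax": 0,"ay": 0,"az": 0,"claw": 87},
  {"tx": 0,"ty": 0,"tz": -85,"ax": 0,"ay": 0,"az": 0,"claw": 87},
  {"tx": 0,"ty": 0,"tz": -85,"ax": 0,"ay": 0,"az": 0,"claw": 87},
])

```text
time_s: 29.08
tcp_pos: [0.5004, 0.0894, 0.1754]
ee_rot: [[-0.13, -0.991, -0.002], [-0.991, 0.13, -0.0], [0.001, 0.002, -1.0]]
wrist_force: [-0.6, 0.3, -0.4]
gripper_width: 0.996
gripper_force: 0.0
```

```bash
python3 rim.py 17 .104;  python3 - <<'E'
from h import *
goto(.486,-.338,.165,-97.5)
E
```

```text
tcp [0.5003 0.0892 0.175 ] yaw -97.49 t 29.13 w 86.8 F [-0.  -0.5 -0.4]
  d [  -0.6    0.7 -125. ] rot [ 0.0025 -0.0012 -0.0086]
ell [314.  213.6] [73.1 75.7] bbox (276, 177, 77, 74) P [0.5027 0.0914 0.104 ] 0.88 [104. 110. 114.]
ell [316.7 199.8] [59.1 66.6] bbox (286, 170, 65, 30) P [0.4992 0.0805 0.104 ] 0.84 [135. 142. 144.]
ell [312.4 183.7] [35.1 52.4] bbox (286, 166, 52, 19) P [0.5008 0.0673 0.104 ] 0.68 [151. 157. 158.]
ell [316.1 278.7] [243.1 281.2] bbox (177, 157, 279, 105) P [0.5086 0.1485 0.104 ] 0.38 [95. 97. 97.]
tcp [0.5003 0.0892 0.1749] yaw -97.48 t 29.18 w 86.4 F [-0.2  1.   0.5]
  d [425.4 -41.5  10.4] rot [ 0.0027 -0.0015  0.0003]
```

servo_tool([
  {"tx": 425,"ty": -41.5,"tz": 10,"ax": 0,"ay": 0,"az": 0,"claw": 87},
  {"tx": 425,"ty": -41.5,"tz": 10,"ax": 0,"ay": 0,"az": 0,"claw": 87},
  {"tx": 425,"ty": -41.5,"tz": 10,"ax": 0,"ay": 0,"az": 0,"claw": 87},
  {"tx": 425,"ty": -41.5,"tz": 10,"ax": 0,"ay": 0,"az": 0,"claw": 87},
  {"tx": 425,"ty": -41.5,"tz": 10,"ax": 0,"ay": 0,"az": 0,"claw": 87},
  {"tx": 425,"ty": -41.5,"tz": 10,"ax": 0,"ay": 0,"az": 0,"claw": 87},
  {"tx": 425,"ty": -41.5,"tz": 10,"ax": 0,"ay": 0,"az": 0,"claw": 87},
  {"tx": 425,"ty": -41.5,"tz": 10,"ax": 0,"ay": 0,"az": 0,"claw": 87},
  {"tx": 425,"ty": -41.5,"tz": 10,"ax": 0,"ay": 0,"az": 0,"claw": 87},
  {"tx": 425,"ty": -41.5,"tz": 10,"ax": 0,"ay": 0,"az": 0,"claw": 87},
  {"tx": 425,"ty": -41.5,"tz": 10,"ax": 0,"ay": 0,"az": 0,"claw": 87},
  {"tx": 425,"ty": -41.5,"tz": 10,"ax": 0,"ay": 0,"az": 0,"claw": 87},
])

```text
time_s: 30.18
tcp_pos: [0.4859, -0.3398, 0.1641]
ee_rot: [[-0.135, -0.991, -0.003], [-0.991, 0.135, 0.001], [-0.001, 0.003, -1.0]]
wrist_force: [0.5, 0.3, -0.7]
gripper_width: 0.996
gripper_force: 0.0
```

servo_tool([
  {"tx": 0,"ty": 0,"tz": 0,"ax": 0,"ay": 0,"az": 0,"claw": 87},
  {"tx": 0,"ty": 0,"tz": 0,"ax": 0,"ay": 0,"az": 0,"claw": 87},
  {"tx": 0,"ty": 0,"tz": 0,"ax": 0,"ay": 0,"az": 0,"claw": 87},
])

```text
time_s: 30.43
tcp_pos: [0.4872, -0.3358, 0.1662]
ee_rot: [[-0.128, -0.992, -0.0], [-0.992, 0.128, 0.0], [-0.0, 0.0, -1.0]]
wrist_force: [0.4, -0.8, -0.3]
gripper_width: 1.002
gripper_force: 0.0
```

```bash
python3 rim.py 18; python3 - <<'E'
from h import *
goto(.486,-.361,.021,-97.5)
E
```

```text
tcp [ 0.4874 -0.3358  0.1664] yaw -97.35 t 30.48 w 87.2 F [ 0.   0.3 -0.7]
  d [-423.9   42.  -133.5] rot [ 0.0001  0.0001 -0.0061]
ell [315.3 167.5] [61.8 64. ] bbox (284, 137, 64, 62) P [ 0.4852 -0.3604  0.036 ] 0.94 [151. 157. 159.]
ell [ 57.4 161. ] [61.4 77.4] bbox (20, 131, 78, 63) P [ 0.7261 -0.3977  0.036 ] 0.57 [ 67. 140. 156.]
tcp [ 0.4875 -0.3359  0.1666] yaw -97.35 t 30.53 w 87.1 F [-0.7 -0.4 -0.4]
  d [ 25.1  -1.7 145.6] rot [-0.0002  0.0001  0.0026]
```

servo_tool([
  {"tx": 24,"ty": -1,"tz": 40,"ax": 0,"ay": 0,"az": 0,"claw": 87},
  {"tx": 24,"ty": -1,"tz": 80,"ax": 0,"ay": 0,"az": 0,"claw": 87},
  {"tx": 24,"ty": -1,"tz": 112,"ax": 0,"ay": 0,"az": 0,"claw": 87},
  {"tx": 24,"ty": -1,"tz": 134,"ax": 0,"ay": 0,"az": 0,"claw": 87},
  {"tx": 24,"ty": -1,"tz": 144.5,"ax": 0,"ay": 0,"az": 0,"claw": 87},
  {"tx": 24,"ty": -1,"tz": 144.5,"ax": 0,"ay": 0,"az": 0,"claw": 87},
  {"tx": 24,"ty": -1,"tz": 144.5,"ax": 0,"ay": 0,"az": 0,"claw": 52},
  {"tx": 24,"ty": -1,"tz": 144.5,"ax": 0,"ay": 0,"az": 0,"claw": 52},
  {"tx": 24,"ty": -1,"tz": 144.5,"ax": 0,"ay": 0,"az": 0,"claw": 52},
  {"tx": 24,"ty": -1,"tz": 144.5,"ax": 0,"ay": 0,"az": 0,"claw": 52},
  {"tx": 24,"ty": -1,"tz": 144.5,"ax": 0,"ay": 0,"az": 0,"claw": 52},
  {"tx": 24,"ty": -1,"tz": 144.5,"ax": 0,"ay": 0,"az": 0,"claw": 52},
])

```text
time_s: 31.53
tcp_pos: [0.4855, -0.3614, 0.0231]
ee_rot: [[-0.13, -0.992, 0.002], [-0.992, 0.13, -0.001], [0.001, -0.002, -1.0]]
wrist_force: [-0.8, 1.9, 4.1]
gripper_width: 0.683
gripper_force: 30.0
```

```bash
python3 - <<'E'
from h import *
goto(.502,.0895,.180,-97.5)
E
```

```text
tcp [ 0.4855 -0.3614  0.0231] yaw -97.46 t 31.53 w 59.4 F [-0.8  1.9  4.1]
  d [-449.1   41.9 -157.2] rot [-0.0017 -0.0006  0.0006]
```

servo_tool([
  {"tx": 0,"ty": 0,"tz": -40,"ax": 0,"ay": 0,"az": 0,"claw": 52},
  {"tx": 0,"ty": 0,"tz": -80,"ax": 0,"ay": 0,"az": 0,"claw": 52},
  {"tx": -28,"ty": 3,"tz": -110,"ax": 0,"ay": 0,"az": 0,"claw": 52},
  {"tx": -64,"ty": 6,"tz": -130,"ax": 0,"ay": 0,"az": 0,"claw": 52},
  {"tx": -102,"ty": 10,"tz": -145,"ax": 0,"ay": 0,"az": 0,"claw": 52},
  {"tx": -141,"ty": 13,"tz": -152,"ax": 0,"ay": 0,"az": 0,"claw": 52},
  {"tx": -180,"ty": 17,"tz": -157,"ax": 0,"ay": 0,"az": 0,"claw": 52},
  {"tx": -220,"ty": 21,"tz": -157,"ax": 0,"ay": 0,"az": 0,"claw": 52},
  {"tx": -260,"ty": 24,"tz": -157,"ax": 0,"ay": 0,"az": 0,"claw": 52},
  {"tx": -300,"ty": 28,"tz": -157,"ax": 0,"ay": 0,"az": 0,"claw": 52},
  {"tx": -340,"ty": 32,"tz": -157,"ax": 0,"ay": 0,"az": 0,"claw": 52},
  {"tx": -380,"ty": 35,"tz": -157,"ax": 0,"ay": 0,"az": 0,"claw": 52},
])

```text
time_s: 32.53
tcp_pos: [0.499, 0.022, 0.1792]
ee_rot: [[-0.13, -0.991, 0.001], [-0.991, 0.13, 0.0], [-0.0, -0.001, -1.0]]
wrist_force: [0.5, -0.1, -0.4]
gripper_width: 0.684
gripper_force: 30.0
```

servo_tool([
  {"tx": -30,"ty": 3,"tz": 0,"ax": 0,"ay": 0,"az": 0,"claw": 52},
  {"tx": -55,"ty": 5,"tz": 0,"ax": 0,"ay": 0,"az": 0,"claw": 52},
  {"tx": -69,"ty": 6.5,"tz": 0,"ax": 0,"ay": 0,"az": 0,"claw": 52},
  {"tx": -69,"ty": 6.5,"tz": 0,"ax": 0,"ay": 0,"az": 0,"claw": 52},
  {"tx": -69,"ty": 6.5,"tz": 0,"ax": 0,"ay": 0,"az": 0,"claw": 52},
  {"tx": -69,"ty": 6.5,"tz": 0,"ax": 0,"ay": 0,"az": 0,"claw": 52},
  {"tx": -69,"ty": 6.5,"tz": 0,"ax": 0,"ay": 0,"az": 0,"claw": 52},
  {"tx": -69,"ty": 6.5,"tz": 0,"ax": 0,"ay": 0,"az": 0,"claw": 52},
])

```text
time_s: 33.2
tcp_pos: [0.5021, 0.0885, 0.1789]
ee_rot: [[-0.132, -0.991, -0.0], [-0.991, 0.132, -0.0], [0.0, 0.0, -1.0]]
wrist_force: [0.8, -0.4, -0.2]
gripper_width: 0.684
gripper_force: 30.0
```

```bash
python3 al3.py 19 .104
```

```text
tcp [0.5022 0.0886 0.1789] yaw -97.55 t 33.25 w 59.3 F [ 0.1  0.9 -0.9]
  d [-0.2  1.7 74.9] rot [ 0.    -0.    -0.001]
192 edges 281.3 350.2 mid 315.8 ty(mm) -0.8
198 edges 281.5 352.3 mid 316.9 ty(mm) 0.1
202 edges 280.3 352.9 mid 316.6 ty(mm) -0.1
held wall row [124, 124, 122, 118, 111, 104, 99, 99, 98, 98, 98, 98, 99, 98, 101, 107, 115, 121, 123, 125, 125, 121]
col315 [153, 183, 198, 201, 194, 181, 177, 187, 192, 176, 157, 160, 181, 191, 174, 147, 143, 167, 186, 177, 150, 126, 118, 119, 123, 126, 126, 126, 126, 126, 127, 126, 126, 126, 126, 126, 125, 125, 125, 125, 121, 111, 98, 91, 90, 93, 102, 113, 121, 124, 125, 124]
rim outer pred v [[316.8 173.1]] px/mm -1.276515373385024
```

servo_tool([
  {"tx": -1.8,"ty": -0.2,"tz": 20,"ax": 0,"ay": 0,"az": 0,"claw": 52},
  {"tx": -1.8,"ty": -0.2,"tz": 38,"ax": 0,"ay": 0,"az": 0,"claw": 52},
  {"tx": -1.8,"ty": -0.2,"tz": 47,"ax": 0,"ay": 0,"az": 0,"claw": 52},
  {"tx": -1.8,"ty": -0.2,"tz": 53,"ax": 0,"ay": 0,"az": 0,"claw": 52},
  {"tx": -1.8,"ty": -0.2,"tz": 58,"ax": 0,"ay": 0,"az": 0,"claw": 52},
  {"tx": -1.8,"ty": -0.2,"tz": 62,"ax": 0,"ay": 0,"az": 0,"claw": 52},
  {"tx": -1.8,"ty": -0.2,"tz": 65,"ax": 0,"ay": 0,"az": 0,"claw": 52},
  {"tx": -1.8,"ty": -0.2,"tz": 67,"ax": 0,"ay": 0,"az": 0,"claw": 52},
  {"tx": -1.8,"ty": -0.2,"tz": 68,"ax": 0,"ay": 0,"az": 0,"claw": 52},
  {"tx": -1.8,"ty": -0.2,"tz": 69,"ax": 0,"ay": 0,"az": 0,"claw": 52},
  {"tx": -1.8,"ty": -0.2,"tz": 69,"ax": 0,"ay": 0,"az": 0,"claw": 52},
])

```text
time_s: 34.17
tcp_pos: [0.503, 0.0913, 0.111]
ee_rot: [[-0.129, -0.992, 0.001], [-0.992, 0.129, -0.0], [-0.0, -0.001, -1.0]]
wrist_force: [-2.0, -0.4, 4.4]
gripper_width: 0.685
gripper_force: 30.0
```

servo_tool([
  {"tx": 0,"ty": 0,"tz": -0.5,"ax": 0,"ay": 0,"az": 0,"claw": 52},
  {"tx": 0,"ty": 0,"tz": -0.5,"ax": 0,"ay": 0,"az": 0,"claw": 80},
  {"tx": 0,"ty": 0,"tz": -0.5,"ax": 0,"ay": 0,"az": 0,"claw": 80},
  {"tx": 0,"ty": 0,"tz": -0.5,"ax": 0,"ay": 0,"az": 0,"claw": 80},
  {"tx": 0,"ty": 0,"tz": -0.5,"ax": 0,"ay": 0,"az": 0,"claw": 80},
  {"tx": 0,"ty": 0,"tz": -30,"ax": 0,"ay": 0,"az": 0,"claw": 80},
  {"tx": 0,"ty": 0,"tz": -70,"ax": 0,"ay": 0,"az": 0,"claw": 80},
  {"tx": 0,"ty": 0,"tz": -85,"ax": 0,"ay": 0,"az": 0,"claw": 80},
  {"tx": 0,"ty": 0,"tz": -85,"ax": 0,"ay": 0,"az": 0,"claw": 80},
  {"tx": 0,"ty": 0,"tz": -85,"ax": 0,"ay": 0,"az": 0,"claw": 80},
  {"tx": 0,"ty": 0,"tz": -85,"ax": 0,"ay": 0,"az": 0,"claw": 80},
])

```text
time_s: 35.08
tcp_pos: [0.5018, 0.091, 0.1938]
ee_rot: [[-0.13, -0.991, -0.002], [-0.991, 0.13, -0.0], [0.001, 0.002, -1.0]]
wrist_force: [0.7, -0.7, -0.9]
gripper_width: 0.921
gripper_force: 0.0
```

```bash
python3 rim.py 20 .122;  python3 - <<'E'
from h import *
np.set_printoptions(precision=3,suppress=True)
capture('top');capture('side')
for c in ('top','side'):
    k,M=cam2world(c)
    im=capture(c); print(c,[(w(M,d['xyz']),[int(x) for x in px(k,M,w(M,d['xyz']))],round(d['confidence'],2)) for d in recognise('cup1',c)])
goto(.44,.15,.45,-8)
E
```

```text
tcp [0.5017 0.0908 0.1934] yaw -97.49 t 35.13 w 79.9 F [ 1.6 -0.  -0.5]
  d [   1.2    1.9 -106.6] rot [ 0.0026 -0.0013 -0.0086]
ell [318. 191.] [50.8 60. ] bbox (292, 166, 57, 24) P [0.4987 0.0753 0.122 ] 0.84 [151. 158. 159.]
ell [310.2 232.5] [ 74.4 124.2] bbox (293, 171, 33, 10) P [0.5093 0.1086 0.122 ] 0.73 [153. 159. 160.]
ell [314.2 212.5] [73.8 76. ] bbox (276, 176, 77, 73) P [0.504  0.0922 0.122 ] 0.66 [106. 113. 116.]
ell [315.1 186.7] [51.  58.8] bbox (286, 161, 56, 24) P [0.5005 0.0716 0.122 ] 0.64 [160. 166. 167.]
top [(array([ 0.482, -0.556,  0.008]), [475, 219], 0.87), (array([ 0.744, -0.404,  0.009]), [424, 137], 0.81), (array([ 0.279, -0.225,  0.009]), [371, 286], 0.77), (array([ 0.514, -0.242,  0.003]), [374, 211], 0.17)]
side [(array([ 0.475, -0.546,  0.013]), [412, 350], 0.83), (array([ 0.278, -0.219,  0.01 ]), [267, 303], 0.82), (array([0.503, 0.101, 0.113]), [263, 170], 0.74), (array([ 0.74 , -0.391,  0.016]), [432, 248], 0.57)]
tcp [0.502 0.091 0.194] yaw -97.47 t 35.48 w 80.2 F [-0.  -0.2 -0.2]
  d [ -50.1   69.8 -255.6] rot [ 0.001  0.    -1.562]
```

servo_tool([
  {"tx": 0,"ty": 0,"tz": -40,"ax": 0,"ay": 0,"az": 0,"claw": 80},
  {"tx": 0,"ty": 0,"tz": -80,"ax": 0,"ay": 0,"az": -0.1,"claw": 80},
  {"tx": 0,"ty": 0,"tz": -106,"ax": 0,"ay": 0,"az": -0.22,"claw": 60},
  {"tx": -122,"ty": 2,"tz": -106,"ax": 0,"ay": 0,"az": -1.597,"claw": 60},
  {"tx": -122,"ty": 2,"tz": -106,"ax": 0,"ay": 0,"az": -1.597,"claw": 60},
  {"tx": -122,"ty": 2,"tz": -106,"ax": 0,"ay": 0,"az": -1.597,"claw": 60},
  {"tx": -122,"ty": 2,"tz": -106,"ax": 0,"ay": 0,"az": -1.597,"claw": 60},
  {"tx": -122,"ty": 2,"tz": -106,"ax": 0,"ay": 0,"az": -1.597,"claw": 60},
  {"tx": -122,"ty": 2,"tz": -106,"ax": 0,"ay": 0,"az": -1.597,"claw": 60},
  {"tx": -122,"ty": 2,"tz": -106,"ax": 0,"ay": 0,"az": -1.597,"claw": 60},
  {"tx": -122,"ty": 2,"tz": -106,"ax": 0,"ay": 0,"az": -1.597,"claw": 60},
  {"tx": -122,"ty": 2,"tz": -106,"ax": 0,"ay": 0,"az": -1.597,"claw": 60},
])

```text
time_s: 36.48
tcp_pos: [0.5165, 0.2125, 0.3005]
ee_rot: [[0.939, -0.343, -0.0], [-0.343, -0.939, -0.0], [-0.0, 0.0, -1.0]]
wrist_force: [0.0, -0.1, 0.6]
gripper_width: 0.693
gripper_force: 0.0
```

servo_tool([
  {"tx": 0,"ty": 0,"tz": 0,"ax": 0,"ay": 0,"az": -0.36,"claw": 60},
  {"tx": 0,"ty": 0,"tz": 0,"ax": 0,"ay": 0,"az": -0.36,"claw": 60},
  {"tx": 0,"ty": 0,"tz": 0,"ax": 0,"ay": 0,"az": -0.36,"claw": 60},
  {"tx": 0,"ty": 0,"tz": 0,"ax": 0,"ay": 0,"az": -0.36,"claw": 60},
  {"tx": 0,"ty": 0,"tz": 0,"ax": 0,"ay": 0,"az": -0.36,"claw": 60},
  {"tx": 0,"ty": 0,"tz": 0,"ax": 0,"ay": 0,"az": -0.36,"claw": 60},
])

```text
time_s: 36.98
tcp_pos: [0.5165, 0.2124, 0.3007]
ee_rot: [[1.0, 0.001, -0.0], [0.001, -1.0, -0.0], [-0.0, 0.0, -1.0]]
wrist_force: [0.2, 0.3, 0.5]
gripper_width: 0.686
gripper_force: 0.0
```

```bash
python3 - <<'E'
from h import *
goto(.516,.2125,.163,-6)
k,M=cam2world('wrist'); im=capture('wrist'); cv2.imwrite('pics/w21.png',im); np.save('pics/M21.npy',M)
g=im.max(2); n,l,st,c=cv2.connectedComponentsWithStats((g[100:240,250:390]<45).astype('u1'))
for i in range(1,n):
    if st[i,4]>150:
        m=np.argwhere(l==i)[:,::-1]+[250,100]; r=cv2.minAreaRect(m.astype(np.float32)); print(st[i],c[i]+[250,100],r)
print([np.round(px(k,M,[.516+a*np.cos(np.radians(-6)),.2125+a*np.sin(np.radians(-6)),z])) for z in (.18,.194) for a in (-.031,0,.031)])
E
```

```text
tcp [0.5165 0.2124 0.3007] yaw 0.08 t 36.98 w 59.7 F [0.2 0.3 0.5]
  d [-5.000e-01 -1.000e-01  1.377e+02] rot [0.0002 0.0002 0.1061]
[  48   61   33   63 1205] [314.40497925 190.76099585] ((315.12274169921875, 191.9722900390625), (61.35839080810547, 32.095157623291016), 77.27564239501953)
[array([311., 227.]), array([315., 196.]), array([318., 164.]), array([311., 232.]), array([315., 200.]), array([318., 166.])]
```

```bash
python3 - <<'E'
from h import *
im=cv2.imread('pics/w21.png'); g=im.max(2); M=np.load('pics/M21.npy'); k=calibration('wrist')
for v in range(158,236,5):
    x=np.where(g[v,270:360]<45)[0]+270; print(v,(x.min(),x.max(),x.mean().round(1)) if len(x) else None)
E
```

```text
158 None
163 (np.int64(311), np.int64(322), np.float64(316.5))
168 (np.int64(310), np.int64(324), np.float64(317.0))
173 (np.int64(309), np.int64(324), np.float64(316.5))
178 (np.int64(302), np.int64(327), np.float64(314.5))
183 (np.int64(300), np.int64(329), np.float64(314.8))
188 (np.int64(299), np.int64(330), np.float64(314.8))
193 (np.int64(299), np.int64(330), np.float64(314.8))
198 (np.int64(302), np.int64(326), np.float64(314.0))
203 (np.int64(307), np.int64(320), np.float64(313.5))
208 (np.int64(306), np.int64(319), np.float64(312.5))
213 (np.int64(306), np.int64(319), np.float64(312.5))
218 (np.int64(306), np.int64(318), np.float64(312.0))
223 (np.int64(308), np.int64(317), np.float64(312.5))
228 None
233 None
```

servo_tool([
  {"tx": -0.5,"ty": 0,"tz": 40,"ax": 0,"ay": 0,"az": 0.092,"claw": 60},
  {"tx": -0.5,"ty": 0,"tz": 80,"ax": 0,"ay": 0,"az": 0.092,"claw": 60},
  {"tx": -0.5,"ty": 0,"tz": 105,"ax": 0,"ay": 0,"az": 0.092,"claw": 60},
  {"tx": -0.5,"ty": 0,"tz": 125,"ax": 0,"ay": 0,"az": 0.092,"claw": 60},
  {"tx": -0.5,"ty": 0,"tz": 137,"ax": 0,"ay": 0,"az": 0.092,"claw": 60},
  {"tx": -0.5,"ty": 0,"tz": 137,"ax": 0,"ay": 0,"az": 0.092,"claw": 40},
  {"tx": -0.5,"ty": 0,"tz": 137,"ax": 0,"ay": 0,"az": 0.092,"claw": 8},
  {"tx": -0.5,"ty": 0,"tz": 137,"ax": 0,"ay": 0,"az": 0.092,"claw": 8},
  {"tx": -0.5,"ty": 0,"tz": 137,"ax": 0,"ay": 0,"az": 0.092,"claw": 8},
  {"tx": -0.5,"ty": 0,"tz": 137,"ax": 0,"ay": 0,"az": 0.092,"claw": 8},
  {"tx": -0.5,"ty": 0,"tz": 137,"ax": 0,"ay": 0,"az": 0.092,"claw": 8},
  {"tx": -0.5,"ty": 0,"tz": 137,"ax": 0,"ay": 0,"az": 0.092,"claw": 8},
])

```text
time_s: 38.03
tcp_pos: [0.5162, 0.2126, 0.1645]
ee_rot: [[0.996, -0.088, 0.001], [-0.088, -0.996, 0.001], [0.001, -0.001, -1.0]]
wrist_force: [-0.5, 1.0, 0.7]
gripper_width: 0.241
gripper_force: 0.0
```

servo_tool([
  {"tx": 0,"ty": 0,"tz": 0,"ax": 0,"ay": 0,"az": 0,"claw": 8},
  {"tx": 0,"ty": 0,"tz": 0,"ax": 0,"ay": 0,"az": 0,"claw": 8},
  {"tx": 0,"ty": 0,"tz": 0,"ax": 0,"ay": 0,"az": 0.03,"claw": 8},
  {"tx": 0,"ty": 0,"tz": 0,"ax": 0,"ay": 0,"az": 0.09,"claw": 8},
  {"tx": 0,"ty": 0,"tz": 0,"ax": 0,"ay": 0,"az": 0.16,"claw": 8},
  {"tx": 0,"ty": 0,"tz": 0,"ax": 0,"ay": 0,"az": 0.23,"claw": 8},
  {"tx": 0,"ty": 0,"tz": 0,"ax": 0,"ay": 0,"az": 0.3,"claw": 8},
  {"tx": 0,"ty": 0,"tz": 0,"ax": 0,"ay": 0,"az": 0.37,"claw": 8},
  {"tx": 0,"ty": 0,"tz": 0,"ax": 0,"ay": 0,"az": 0.44,"claw": 8},
  {"tx": 0,"ty": 0,"tz": 0,"ax": 0,"ay": 0,"az": 0.51,"claw": 8},
  {"tx": 0,"ty": 0,"tz": 0,"ax": 0,"ay": 0,"az": 0.58,"claw": 8},
  {"tx": 0,"ty": 0,"tz": 0,"ax": 0,"ay": 0,"az": 0.65,"claw": 8},
])

```text
time_s: 39.03
tcp_pos: [0.516, 0.2129, 0.1643]
ee_rot: [[0.739, -0.674, 0.001], [-0.674, -0.739, 0.0], [0.0, -0.001, -1.0]]
wrist_force: [-2.1, 1.4, 2.5]
gripper_width: 0.178
gripper_force: 30.2
```

servo_tool([
  {"tx": 0,"ty": 0,"tz": 0,"ax": 0,"ay": 0,"az": 0.09,"claw": 8},
  {"tx": 0,"ty": 0,"tz": 0,"ax": 0,"ay": 0,"az": 0.18,"claw": 8},
  {"tx": 0,"ty": 0,"tz": 0,"ax": 0,"ay": 0,"az": 0.27,"claw": 8},
  {"tx": 0,"ty": 0,"tz": 0,"ax": 0,"ay": 0,"az": 0.36,"claw": 8},
  {"tx": 0,"ty": 0,"tz": 0,"ax": 0,"ay": 0,"az": 0.45,"claw": 8},
  {"tx": 0,"ty": 0,"tz": 0,"ax": 0,"ay": 0,"az": 0.54,"claw": 8},
  {"tx": 0,"ty": 0,"tz": 0,"ax": 0,"ay": 0,"az": 0.63,"claw": 8},
  {"tx": 0,"ty": 0,"tz": 0,"ax": 0,"ay": 0,"az": 0.72,"claw": 8},
  {"tx": 0,"ty": 0,"tz": 0,"ax": 0,"ay": 0,"az": 0.81,"claw": 8},
  {"tx": 0,"ty": 0,"tz": 0,"ax": 0,"ay": 0,"az": 0.9,"claw": 8},
  {"tx": 0,"ty": 0,"tz": 0,"ax": 0,"ay": 0,"az": 0.99,"claw": 8},
  {"tx": 0,"ty": 0,"tz": 0,"ax": 0,"ay": 0,"az": 1.08,"claw": 8},
])

```text
time_s: 40.03
tcp_pos: [0.5153, 0.2127, 0.1643]
ee_rot: [[-0.247, -0.969, -0.001], [-0.969, 0.247, -0.0], [0.0, 0.001, -1.0]]
wrist_force: [-2.9, 2.0, 2.2]
gripper_width: 0.179
gripper_force: 30.2
```

servo_tool([
  {"tx": 0,"ty": 0,"tz": 0,"ax": 0,"ay": 0,"az": 0.09,"claw": 8},
  {"tx": 0,"ty": 0,"tz": 0,"ax": 0,"ay": 0,"az": 0.18,"claw": 8},
  {"tx": 0,"ty": 0,"tz": 0,"ax": 0,"ay": 0,"az": 0.27,"claw": 8},
  {"tx": 0,"ty": 0,"tz": 0,"ax": 0,"ay": 0,"az": 0.36,"claw": 8},
  {"tx": 0,"ty": 0,"tz": 0,"ax": 0,"ay": 0,"az": 0.45,"claw": 8},
  {"tx": 0,"ty": 0,"tz": 0,"ax": 0,"ay": 0,"az": 0.54,"claw": 8},
  {"tx": 0,"ty": 0,"tz": 0,"ax": 0,"ay": 0,"az": 0.63,"claw": 8},
  {"tx": 0,"ty": 0,"tz": 0,"ax": 0,"ay": 0,"az": 0.72,"claw": 8},
  {"tx": 0,"ty": 0,"tz": 0,"ax": 0,"ay": 0,"az": 0.81,"claw": 8},
  {"tx": 0,"ty": 0,"tz": 0,"ax": 0,"ay": 0,"az": 0.9,"claw": 8},
  {"tx": 0,"ty": 0,"tz": 0,"ax": 0,"ay": 0,"az": 0.99,"claw": 8},
  {"tx": 0,"ty": 0,"tz": 0,"ax": 0,"ay": 0,"az": 1.08,"claw": 8},
])

```text
time_s: 41.03
tcp_pos: [0.5148, 0.2133, 0.1643]
ee_rot: [[-0.971, -0.239, -0.002], [-0.239, 0.971, 0.001], [0.001, 0.001, -1.0]]
wrist_force: [-5.8, 4.8, 4.2]
gripper_width: 0.176
gripper_force: 30.2
```

```bash
python3 - <<'E'
from h import *
goto(.516,.2125,.164,-187.9)
print(sense()['joints'],sense()['moment'])
E
```

```text
tcp [0.5148 0.2133 0.1643] yaw -166.16 t 41.03 w 15.3 F [-5.8  4.8  4.2]
  d [-0.9 -1.   0.3] rot [ 0.0006 -0.0015  0.3795]
[ 3.91182062e+01  1.83740162e+01 -1.39784458e+01 -9.56868372e-02
 -5.76969852e+01 -1.15223825e+02] [1.26652681 1.53198317 0.52006532]
```

servo_tool([
  {"tx": 0,"ty": 0,"tz": 0,"ax": 0,"ay": 0,"az": 0.08,"claw": 8},
  {"tx": 0,"ty": 0,"tz": 0,"ax": 0,"ay": 0,"az": 0.15,"claw": 8},
  {"tx": 0,"ty": 0,"tz": 0,"ax": 0,"ay": 0,"az": 0.22,"claw": 8},
  {"tx": 0,"ty": 0,"tz": 0,"ax": 0,"ay": 0,"az": 0.28,"claw": 8},
  {"tx": 0,"ty": 0,"tz": 0,"ax": 0,"ay": 0,"az": 0.33,"claw": 8},
  {"tx": 0,"ty": 0,"tz": 0,"ax": 0,"ay": 0,"az": 0.36,"claw": 8},
  {"tx": 0,"ty": 0,"tz": 0,"ax": 0,"ay": 0,"az": 0.38,"claw": 8},
  {"tx": 0,"ty": 0,"tz": 0,"ax": 0,"ay": 0,"az": 0.38,"claw": 8},
  {"tx": 0,"ty": 0,"tz": 0,"ax": 0,"ay": 0,"az": 0.38,"claw": 8},
])

```text
time_s: 41.78
tcp_pos: [0.5148, 0.2135, 0.1643]
ee_rot: [[-0.991, 0.135, -0.002], [0.135, 0.991, 0.001], [0.002, 0.001, -1.0]]
wrist_force: [-6.1, 4.4, 3.4]
gripper_width: 0.183
gripper_force: 30.0
```

servo_tool([
  {"tx": 0,"ty": 0,"tz": 0,"ax": 0,"ay": 0,"az": 0,"claw": 50},
  {"tx": 0,"ty": 0,"tz": 0,"ax": 0,"ay": 0,"az": 0,"claw": 50},
  {"tx": 0,"ty": 0,"tz": 0,"ax": 0,"ay": 0,"az": 0,"claw": 50},
  {"tx": 0,"ty": 0,"tz": 0,"ax": 0,"ay": 0,"az": 0,"claw": 50},
  {"tx": 0,"ty": 0,"tz": -30,"ax": 0,"ay": 0,"az": 0,"claw": 50},
  {"tx": 0,"ty": 0,"tz": -70,"ax": 0,"ay": 0,"az": 0,"claw": 50},
  {"tx": 0,"ty": 0,"tz": -110,"ax": 0,"ay": 0,"az": 0,"claw": 50},
  {"tx": 0,"ty": 0,"tz": -150,"ax": 0,"ay": 0,"az": 0,"claw": 50},
  {"tx": 0,"ty": 0,"tz": -190,"ax": 0,"ay": 0,"az": 0,"claw": 50},
  {"tx": 0,"ty": 0,"tz": -230,"ax": 0,"ay": 0,"az": 0,"claw": 50},
  {"tx": 0,"ty": 0,"tz": -260,"ax": 0,"ay": 0,"az": 0,"claw": 50},
  {"tx": 0,"ty": 0,"tz": -260,"ax": 0,"ay": 0,"az": 0,"claw": 50},
])

```text
time_s: 42.78
tcp_pos: [0.5181, 0.2123, 0.4317]
ee_rot: [[-0.991, 0.137, 0.013], [0.137, 0.991, 0.006], [-0.012, 0.008, -1.0]]
wrist_force: [-0.4, -0.6, 0.2]
gripper_width: 0.576
gripper_force: 0.0
```

```bash
python3 - <<'E'
from h import *
np.set_printoptions(precision=4,suppress=True)
goto(.516,.2125,.164,-187.9)
k,M=cam2world('wrist'); im=capture('wrist'); cv2.imwrite('pics/w22.png',im); np.save('pics/M22.npy',M)
for l in ('cup1','pickup_point'):
    for d in recognise(l,'wrist'): print(l,w(M,d['xyz']),np.round(px(k,M,w(M,d['xyz']))),round(d['confidence'],2))
g=im.max(2)
a=np.radians(82)
for nme,p in dict(knob=[.516,.2125,.194],pick_collar=[.516+.125*np.cos(a),.2125+.125*np.sin(a),.05],mark=[.516+.172*np.cos(a+np.pi),.2125+.172*np.sin(a+np.pi),.024],s8=[.516+.125*np.cos(a-np.pi/2),.2125+.125*np.sin(a-np.pi/2),.174],s172=[.516+.125*np.cos(a+np.pi/2),.2125+.125*np.sin(a+np.pi/2),.174],s262=[.516-.125*np.cos(a),.2125-.125*np.sin(a),.174]).items(): print(nme,np.round(px(k,M,p),1))
E
```

```text
tcp [0.5181 0.2123 0.4317] yaw 172.13 t 42.78 w 50.1 F [-0.4 -0.6  0.2]
  d [  5.2  -2.1 267.6] rot [0.0076 0.0118 0.0005]
cup1 [ 0.2778 -0.2375  0.0237] [26. 46.] 0.96
cup1 [0.5261 0.3282 0.1007] [387. 154.] 0.58
cup1 [0.5123 0.3167 0.0698] [376. 144.] 0.56
pickup_point [0.4887 0.38   0.1197] [423. 126.] 0.84
knob [314.4 167.9]
pick_collar [385.5 153.5]
mark [219.7 151.3]
s8 [314.2 249.5]
s172 [314.5  66.2]
s262 [222.4 165.2]
```

```bash
python3 - <<'E'
from fit import *
k=calibration('wrist'); M=np.load('pics/M22.npy'); im=cv2.imread('pics/w22.png'); g=im.max(2)
n,l,st,c=cv2.connectedComponentsWithStats((g[130:175,195:245]<95).astype('u1'))
for i in range(1,n):
    if 10<st[i,4]<200: q=c[i]+[195,130]; p=ray(k,M,*q,.024); print('dark',st[i],q,p,np.degrees(np.arctan2(p[1]-.2125,p[0]-.516)),np.hypot(p[0]-.516,p[1]-.2125))
for v in range(140,200,6):
    x=np.where(g[v,290:340]<45)[0]+290; print(v,(x.min(),x.max(),x.mean().round(1)) if len(x) else None)
for d in trace('cup1','wrist'):
    m=d['mask'].astype('u1'); print(cv2.boundingRect(cv2.findNonZero(m)),m.sum(),round(d['confidence'],2))
for v in range(140,176,6): print(v,list(map(int,g[v,345:425:2])))
k2=calibration('top'); M2=np.array(k2['cam_to_world']); t=capture('top'); cv2.imwrite('pics/top22.png',t)
for d in recognise('cup1','top')+recognise('water_bottle','top')+recognise('jar','top'): print(w(M2,d['xyz']).round(3),round(d['confidence'],2))
E
```

```text
140 None
146 (np.int64(311), np.int64(319), np.float64(314.8))
152 (np.int64(310), np.int64(319), np.float64(314.6))
158 (np.int64(305), np.int64(324), np.float64(314.5))
164 (np.int64(304), np.int64(325), np.float64(315.5))
170 (np.int64(308), np.int64(321), np.float64(314.5))
176 (np.int64(311), np.int64(318), np.float64(314.7))
182 (np.int64(311), np.int64(317), np.float64(314.6))
188 None
194 None
(374, 141, 40, 39) 839 0.95
(11, 26, 48, 40) 1442 0.94
(375, 139, 10, 7) 17 0.58
(373, 143, 11, 23) 41 0.46
(204, 44, 198, 218) 25630 0.25
140 [83, 80, 84, 85, 82, 82, 80, 83, 85, 83, 83, 83, 86, 91, 109, 129, 127, 127, 129, 125, 122, 127, 127, 130, 186, 195, 195, 201, 181, 186, 170, 142, 134, 129, 151, 163, 179, 177, 167, 137]
146 [82, 81, 83, 82, 82, 83, 82, 84, 88, 104, 121, 90, 109, 121, 116, 111, 109, 110, 130, 136, 136, 133, 137, 141, 137, 137, 124, 109, 103, 105, 158, 203, 192, 137, 94, 101, 117, 140, 142, 95]
152 [82, 81, 85, 85, 82, 84, 84, 83, 105, 143, 129, 99, 125, 112, 107, 110, 131, 140, 138, 138, 138, 140, 140, 140, 140, 139, 139, 139, 132, 111, 106, 100, 102, 136, 110, 98, 106, 134, 133, 69]
158 [83, 83, 84, 83, 82, 84, 84, 84, 106, 107, 96, 90, 122, 112, 118, 131, 135, 139, 139, 139, 138, 138, 139, 138, 134, 95, 101, 126, 131, 128, 189, 203, 203, 203, 202, 198, 199, 202, 202, 202]
164 [84, 84, 83, 85, 81, 86, 83, 83, 82, 83, 86, 84, 85, 113, 123, 133, 129, 127, 141, 138, 139, 139, 137, 140, 128, 89, 111, 128, 127, 131, 198, 208, 207, 208, 208, 208, 207, 208, 208, 209]
170 [140, 135, 138, 139, 141, 137, 137, 138, 141, 143, 142, 142, 139, 141, 137, 135, 137, 133, 119, 121, 123, 140, 178, 177, 143, 90, 117, 131, 126, 159, 207, 207, 207, 206, 206, 207, 206, 207, 205, 206]
[ 0.481 -0.552  0.009] 0.86
[ 0.277 -0.222  0.011] 0.78
[ 0.744 -0.101  0.109] 0.89
[ 0.745 -0.286  0.064] 0.51
```

```bash
python3 - <<'E'
from fit import *
k=calibration('wrist'); M=np.load('pics/M22.npy'); im=cv2.imread('pics/w22.png'); g=im.max(2)
for u in (398,406,414,422,430,438,446): print(u,list(map(int,g[140:210:2,u])))
a=np.radians(82)
for z in (.209,.223):
  for r in (.102,.16): print(z,r,[np.round(px(k,M,[.516+r*np.cos(a)+s*np.sin(a),.2125+r*np.sin(a)-s*np.cos(a),z]),1).tolist() for s in (-.018,0,.018)])
E
```

```text
398 [201, 193, 135, 114, 130, 140, 141, 126, 105, 116, 120, 123, 123, 122, 124, 125, 126, 124, 127, 127, 129, 126, 142, 139, 137, 155, 185, 207, 209, 188, 152, 162, 174, 201, 213]
406 [159, 163, 206, 188, 112, 100, 106, 105, 157, 202, 211, 212, 208, 207, 206, 207, 207, 204, 205, 205, 205, 197, 165, 165, 171, 181, 198, 209, 214, 215, 215, 215, 214, 214, 215]
414 [164, 144, 99, 95, 93, 93, 96, 100, 155, 197, 211, 209, 208, 206, 207, 207, 206, 205, 204, 205, 206, 198, 201, 211, 212, 214, 215, 214, 215, 215, 214, 215, 215, 216, 215]
422 [160, 130, 131, 128, 124, 114, 105, 99, 157, 201, 210, 210, 206, 206, 207, 206, 206, 205, 202, 203, 205, 197, 125, 51, 52, 50, 53, 52, 55, 60, 66, 69, 72, 78, 81]
430 [93, 92, 93, 95, 97, 95, 94, 99, 154, 201, 208, 208, 207, 206, 206, 206, 205, 204, 203, 202, 205, 198, 141, 101, 103, 101, 104, 101, 102, 100, 101, 104, 102, 101, 100]
438 [99, 100, 97, 98, 98, 95, 96, 99, 151, 196, 208, 208, 206, 205, 206, 207, 205, 203, 201, 200, 204, 196, 139, 103, 100, 101, 103, 103, 101, 102, 101, 100, 103, 102, 101]
446 [100, 103, 103, 102, 98, 96, 98, 97, 154, 199, 207, 206, 205, 205, 205, 206, 203, 202, 200, 201, 204, 195, 136, 99, 98, 96, 95, 98, 100, 96, 96, 96, 98, 95, 98]
0.209 0.102 [[396.7, 155.8], [395.6, 170.2], [394.6, 184.1]]
0.209 0.16 [[443.3, 155.9], [441.7, 170.2], [440.0, 184.2]]
0.223 0.102 [[399.7, 157.4], [398.6, 172.3], [397.5, 186.7]]
0.223 0.16 [[448.0, 157.5], [446.3, 172.3], [444.5, 186.8]]
```

```bash
python3 -c "
from station import *
print(finish_job())"
```

```text
the job is handed in; nothing more can be done
None
```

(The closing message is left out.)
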